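# Nest the syrup measures from the sloped bin on the round tray

### The job

Get the four syrup measuring cups ready for the glazing station: take them by their handles out of the sloped bin, stand the largest upright in the middle of the round copper tray, then nest the others inside it in size order, each cup fully down and level inside the next larger one. Lower each cup all the way down before letting go (do not drop it), and leave the jar, the tin and the spatula where they are.

Things in the scene. Friction and masses are not known exactly. Their poses are not given: they have to be found in the camera images.
- measure_xl: largest cup: round aluminium, outer diameter 100, rim height 64, wall 3, floor 5; upright strap handle rises 70 above the rim at x 48.5, its top 44 a red sleeve 14 wide (y) by 7 thick (x). Origin: centre of the underside, z out of the mouth, handle on the +x side. Starts standing in a bay of the bin, tilted with it (sizes in mm)
- measure_xl_grip (a point): point to grip on the handle of the largest cup: middle of the sleeve's width, 20 below its top; in the cup's frame x 48.5, z 114 (mm)
- measure_l: second cup: round aluminium, outer diameter 80, rim height 58, wall 3, floor 5; upright strap handle rises 70 above the rim at x 38.5, its top 44 a yellow sleeve 14 wide (y) by 7 thick (x). Origin: centre of the underside, z out of the mouth, handle on the +x side. Starts standing in a bay of the bin, tilted with it (sizes in mm)
- measure_l_grip (a point): point to grip on the handle of the second cup: middle of the sleeve's width, 20 below its top; in the cup's frame x 38.5, z 108 (mm)
- measure_m: third cup: round aluminium, outer diameter 60, rim height 52, wall 3, floor 5; upright strap handle rises 70 above the rim at x 28.5, its top 44 a green sleeve 14 wide (y) by 7 thick (x). Origin: centre of the underside, z out of the mouth, handle on the +x side. Starts standing in a bay of the bin, tilted with it (sizes in mm)
- measure_m_grip (a point): point to grip on the handle of the third cup: middle of the sleeve's width, 20 below its top; in the cup's frame x 28.5, z 102 (mm)
- measure_s: smallest cup: round aluminium, outer diameter 40, rim height 46, wall 3, floor 5; upright strap handle rises 70 above the rim at x 18.5, its top 44 a black sleeve 14 wide (y) by 7 thick (x). Origin: centre of the underside, z out of the mouth, handle on the +x side. Starts standing in a bay of the bin, tilted with it (sizes in mm)
- measure_s_grip (a point): point to grip on the handle of the smallest cup: middle of the sleeve's width, 20 below its top; in the cup's frame x 18.5, z 96 (mm)
- bin: fixed blue bin 135 deep (x), 473 wide (y), walls 45 high, 5 thick; three dividers make four bays along y (centres -175.5, -58.5, 58.5, 175.5), one cup in each. Whole bin tilted 10 degrees about y: slopes down towards the robot, +x edge high. Origin: centre of its underside; floor 5 thick (sizes in mm)
- tray: fixed round copper baking tray, 204 across, rim 12 high, flat inner floor 4 above the table (190 across). Origin: centre of its underside, on the table. (sizes in mm)
- jar: bystander: jar with a green cap, diameter 68, 110 high; origin under its centre (sizes in mm)
- tin: bystander: pale tin with a yellow band, diameter 64, 85 high; origin under its centre (sizes in mm)
- spatula: bystander: spatula 200 long lying on the table near the tray's robot side; origin at its underside, length along its x (sizes in mm)
Things that resemble listed ones, but are neither listed nor needed, are in the scene too. Leave any brown look-alike of the measure_l alone.

How it is judged:
On the way, in this order (a step that is already met when the one before it is completed fails the run):
1. the largest cup is lowered onto the middle of the tray while still held by the fingers (within 15 mm of its seat) (horizontal distance between measure_xl and tray below 0.04 m and z of measure_xl in the frame of tray between -0.002 and 0.019 m and contact force between measure_xl and the fingers above 1 N), for 0.04 s.
2. the second cup is lowered into the largest one while still held by the fingers (within 15 mm of its seat) (horizontal distance between measure_l and measure_xl below 0.015 m and z of measure_l in the frame of measure_xl between -0.002 and 0.02 m and contact force between measure_l and the fingers above 1 N), for 0.04 s.
3. the third cup is lowered into the second one while still held by the fingers (within 15 mm of its seat) (horizontal distance between measure_m and measure_l below 0.015 m and z of measure_m in the frame of measure_l between -0.002 and 0.02 m and contact force between measure_m and the fingers above 1 N), for 0.04 s.
4. the smallest cup is lowered into the third one while still held by the fingers (within 15 mm of its seat) (horizontal distance between measure_s and measure_m below 0.015 m and z of measure_s in the frame of measure_m between -0.002 and 0.02 m and contact force between measure_s and the fingers above 1 N), for 0.04 s.
At the end, for the whole second after the job is handed in: The largest cup stands on the tray within 40 mm of its centre; each smaller cup stands inside the next larger one, axis within 15 mm of it and no more than 6 mm above its floor; all four within 0.1 rad of upright, at rest and released (horizontal distance between measure_xl and tray below 0.04 m and z of measure_xl in the frame of tray between -0.002 and 0.01 m and angle between each of measure_xl, measure_l, measure_m, measure_s's own z axis and vertical below 0.1 rad and linear speed of each of measure_xl, measure_l, measure_m, measure_s below 0.02 m/s and contact force between each of measure_xl, measure_l, measure_m, measure_s and the fingers below 0.1 N and horizontal distance between measure_l and measure_xl below 0.015 m and z of measure_l in the frame of measure_xl between -0.002 and 0.011 m and horizontal distance between measure_m and measure_l below 0.015 m and z of measure_m in the frame of measure_l between -0.002 and 0.011 m and horizontal distance between measure_s and measure_m below 0.015 m and z of measure_s in the frame of measure_m between -0.002 and 0.011 m); the robot touches nothing.
It fails at once if the jar is moved more than 30 mm (distance of jar from where it was at the start of the episode above 0.03 m).
It fails at once if the tin is moved more than 30 mm (distance of tin from where it was at the start of the episode above 0.03 m).
It fails at once if the spatula is moved more than 30 mm (distance of spatula from where it was at the start of the episode above 0.03 m).
It also fails if it takes over 72 s, if anything falls off the work surface, if the arm or the gripper's body presses on something with over 40 N, if the wrist force passes 120 N, or if a joint passes its speed limit or range.

### The arm

A 6-joint arm with a two-finger parallel gripper is mounted at the origin on the work surface. World frame = base frame: x ahead of the robot, y to its left, z up, the work surface at z = 0. Lengths are in m, angles in rad, forces in N, time in s.
With the tool pointing down it reaches from about 0.375 to 0.9 m from the base axis. Payload 3.1 kg.
Tool frame: the origin (TCP) lies midway between the tips of the shut fingers; the grasp point (between the pads) lies 19 mm behind it (manip.pinch_z is the distance from the TCP to the grasp point, in m); z points along the fingers, y is the line along which they close (so a half turn about z gives the same grasp; the last joint's range is limited). The gripper opens to 85 mm and grips with 20 to 120 N. Pads are 22 mm wide; open, the fingers measure 114 mm over their backs; the gripper's body (76 mm by 85 mm) begins 54 mm behind the grasp point. The pads swing forward as they close: fully open they stand 13 mm farther back than shut.
Start: joints at [0.989, 0.527, 1.433, -0, 1.181, -0.178], TCP at [0.246, 0.575, 0.198] pointing down, gripper open.
Joint ranges: [-3.08, 3.08], [-0.75, 2.2], [0.22, 2.44], [-1.43, 4.57], [0, 2.65], [-2.85, 2.85]. Speed limits (rad/s): [2.79, 2.79, 3.14, 3.14, 3.14, 3.14].

### API

Orientations are given as a unit quaternion [x, y, z, w].
In Python, from station import manip, viewer, ticket gives the robot as it stands.
- The arm moves only by the shell command python3 -m creep 'ROWS' [FORCE]. ROWS is JSON, a list of rows, each an object with "slide": the shift along the tool's x, y, z in cm, a list of three; "angular": the turn, a rotation vector about the tool's x, y, z in rad, a list of three; "claw": the opening, from -1 (shut) to 1 (fully open). A call has 1 to 10 rows; each row shifts and turns the commanded pose from where the row before left it, along the tool's axes as they then stand; what a row does not reach is not made up. A row lasts 1/12 s, in which the tool goes at most 41.7 mm and 7.16 degrees, less where a joint would pass 70% of its speed; a pose out of reach is approached as far as the arm can. A call with a gripper value outside its range is refused whole. The fingers move at their own pace and stop on an object; FORCE is the grip in N (left out, the last holds). Time passes only in rows, so rows that do not move let the fingers close. It gives the time, the measured TCP pose, the force, the opening and the grip force at its end, in the units of the state.
- manip.sense(): the state, without advancing time (a new reading comes with each control period).
- viewer.snapshot(name): name is "side" or "top" or "wrist"; returns the picture (480x640x3 uint8, blue, green, red); there is no depth.
- viewer.calibration(name): a dict with "fov_y" (degrees; the focal length in pixels is half the picture's height over the tangent of half this angle, whatever the lens; pixels are square), "cx", "cy" (the principal point, pixels), "T" (4x4, takes a point from camera to world coordinates); the wrist camera has in their place "tool_from_camera" (4x4, takes a point from camera to tool coordinates, whose origin is the TCP and whose axes are the flange's). Camera axes: x right, y up, looking along -z (the intrinsics and any distortion apply to the point x, -y, -z); pixel columns grow to the right and rows downward; lengths in m; the calibration is good to about 2 mm. A picture is of the moment at which its call begins: read the wrist's pose just before it. calibration takes no time and is no camera call.
- ticket.sign_off(): hands the job in; it is judged then, once.
The state is a dict: "t": time; "q": joint angles; "qd": joint speeds; "tau": joint torques, N m; "tcp_pos": TCP position; "tool_rot": TCP orientation; "force": force on the tool from outside, world axes, zero at the start; "ft_torque": the same for the moment, N m; "finger_gap": opening from 0.0 (shut) to 1.0 (fully open); "gripper_force": force on a finger pad.
Only numpy, scipy, OpenCV 4.12 (cv2) and the standard library are available. Lean on these libraries where they do the work, as an engineer would, in place of code of your own. Each camera call takes 0.05 s, during which the arm holds its last target. There are 200 camera calls.

## Working session

There is one attempt and no reset: what is moved stays moved. The work goes in short steps, Python scripts to look and compute and a shell command to move; the robot and the scene stay as the last step left them, time stands still between calls to the robot, and variables do not carry over. Pictures are saved under pics/ and viewed, at most 10 in all, crops included, and the job is handed in when it is done.

```bash
mkdir -p pics; ls; python3 - <<'E'
from station import manip, viewer
import cv2,numpy as np
np.set_printoptions(precision=4,suppress=True)
s=manip.sense();print(s,manip.pinch_z)
for n in("side","top","wrist"):
    print(n,viewer.calibration(n)); cv2.imwrite(f"pics/{n}0.png",viewer.snapshot(n))
E
```

```text
pics
{'t': 0.0, 'q': array([ 0.9885,  0.5285,  1.4339, -0.    ,  1.1814, -0.1785]), 'qd': array([ 0.0004, -0.0001, -0.001 , -0.0001, -0.0004, -0.0003]), 'tau': array([ -0.0001, -44.2354, -17.8024,  -0.0004,   0.0084,   0.    ]), 'tcp_pos': array([0.2451, 0.5741, 0.1966]), 'tool_rot': array([ 0.2005,  0.9797, -0.001 , -0.0004]), 'force': array([-0.587 , -0.606 ,  0.0766]), 'ft_torque': array([ 0.0044,  0.0207, -0.0068]), 'gripper_force': 0.0, 'finger_gap': 1.00501968141694} 0.0187
side {'fov_y': 47.61718993286444, 'cx': 319.12616030640385, 'cy': 239.23423045068938, 'T': array([[ 0.8948,  0.2576, -0.3647,  0.0783],
       [-0.4465,  0.5265, -0.7235, -0.8083],
       [ 0.0056,  0.8102,  0.5861,  0.7703],
       [ 0.    ,  0.    ,  0.    ,  1.    ]])}
top {'fov_y': 53.38790925278718, 'cx': 324.33603043784507, 'cy': 242.89436994411744, 'T': array([[ 0.0162,  0.9842, -0.1763,  0.327 ],
       [-0.9998,  0.0139, -0.0147,  0.0005],
       [-0.012 ,  0.1765,  0.9842,  1.1392],
       [ 0.    ,  0.    ,  0.    ,  1.    ]])}
wrist {'fov_y': 58.321149527007044, 'cx': 320.5970682039692, 'cy': 235.6619544108389, 'tool_from_camera': array([[ 0.0007,  0.9656,  0.26  ,  0.0664],
       [ 1.    , -0.0006, -0.0005, -0.0005],
       [-0.0003,  0.26  , -0.9656, -0.1761],
       [ 0.    ,  0.    ,  0.    ,  1.    ]])}
```

View pics/top0.png

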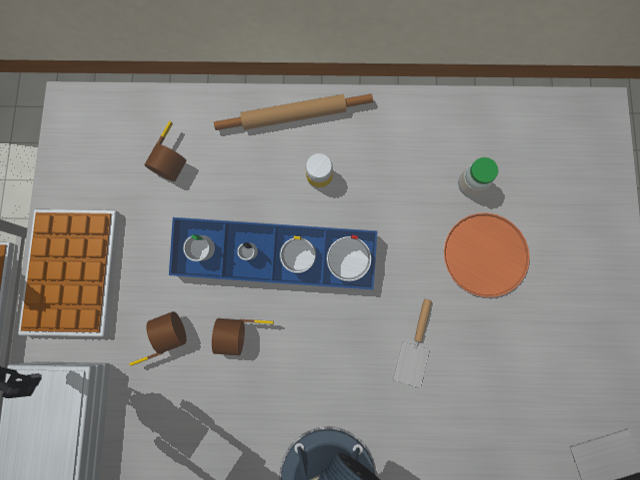

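View pics/side0.png

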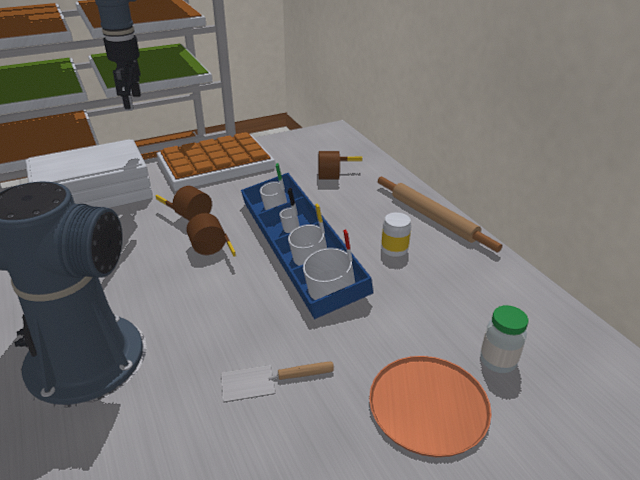

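Both views show the bin with cups in the order green, black, yellow, red (top pixels about (199,248), (247,252), (298,254), (349,258)). All handles are on the far (+x) side. The tray is at top (487,255) and side (430,405).

```bash
python3 - <<'E'
import cv2
a=cv2.imread('pics/top0.png')[205:305,165:385]; cv2.imwrite('pics/c1.png',cv2.resize(a,None,fx=3.6,fy=3.6,interpolation=cv2.INTER_CUBIC))
a=cv2.imread('pics/side0.png')[155:325,235:385]; cv2.imwrite('pics/c2.png',cv2.resize(a,None,fx=3.5,fy=3.5,interpolation=cv2.INTER_CUBIC))
E
```

```text
(no output)
```

View pics/c1.png

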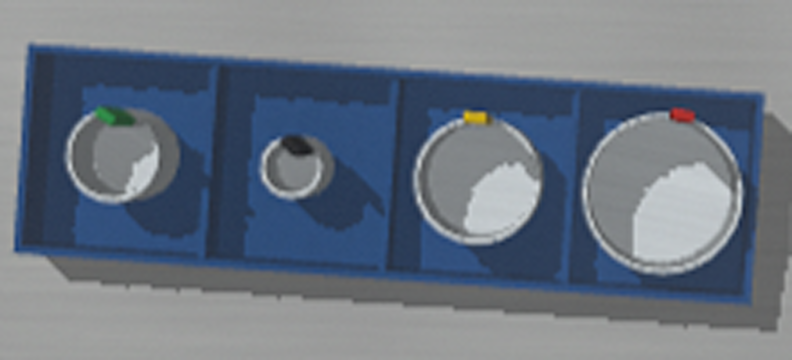

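View pics/c2.png

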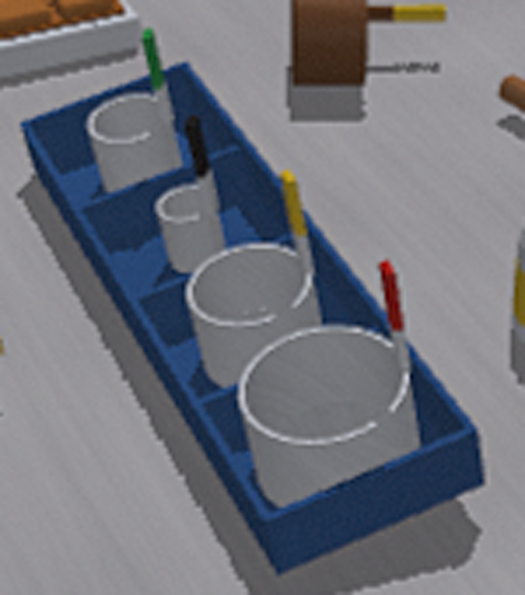

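The crops show the sleeves and rims clearly. I read these centres: red sleeve top at crop (683,113)/(388,264), and XL rim at (663,192)/(324,384). Next I triangulate these and the others.

```bash
cat > h.py <<'E'
import numpy as np, cv2
from scipy.optimize import least_squares
from scipy.spatial.transform import Rotation as R
from station import manip, viewer
np.set_printoptions(precision=4,suppress=True)
def camT(n,s=None):
    c=viewer.calibration(n)
    if 'T' in c: T=np.array(c['T'])
    else:
        W=np.eye(4);W[:3,:3]=R.from_quat(s['tool_rot']).as_matrix();W[:3,3]=s['tcp_pos'];T=W@np.array(c['tool_from_camera'])
    return T,240/np.tan(np.radians(c['fov_y']/2)),c['cx'],c['cy']
def proj(P,cam):
    T,f,cx,cy=cam; p=(np.atleast_2d(P)-T[:3,3])@T[:3,:3]
    return np.c_[cx+f*p[:,0]/-p[:,2],cy-f*p[:,1]/-p[:,2]]
def tri(obs): # [(cam,uv)]
    r=least_squares(lambda X:np.concatenate([proj(X,c)[0]-np.array(u) for c,u in obs]),[.55,0,.1])
    return r.x,np.abs(r.fun).max()
def onplane(uv,cam,z):
    T,f,cx,cy=cam; d=T[:3,:3]@np.array([(uv[0]-cx)/f,-(uv[1]-cy)/f,-1]); return T[:3,3]+d*(z-T[2,3])/d[2]
E
cat > m.py <<'E'
from h import *
t,s=camT('top'),camT('side')
A=lambda u,v:(165+u/3.6,205+v/3.6); B=lambda u,v:(235+u/3.5,155+v/3.5)
D={'xl':((683,113),(388,264),(663,192),(324,384)),'l':((476,116),(289,174),(478,181),(250,284)),
'm':((108,112),(149,32),(113,155),(129,117)),'s':((293,142),(194,119),(293.5,167),(186,204))}
for k,(a,b,c,d) in D.items():
    h,e=tri([(t,A(*a)),(s,B(*b))]); r,e2=tri([(t,A(*c)),(s,B(*d))])
    v=h-r
    print(k,'top',h,e,'rim',r,e2,'handle-rim',v,'yaw',np.degrees(np.arctan2(v[1],v[0])))
print('tray',tri([(t,(487,255)),(s,(430,405))]),onplane((487,255),t,.01),onplane((430,405),s,.01))
print('jar cap',tri([(t,(484,170)),(s,(510,320))]),'tin top',tri([(t,(319,163)),(s,(397,221))]))
# bin rim corners on top crop
for n,u,w in (('far-left',(30,45),(187,66)),('far-right',(763,95),(478,432)),('near-right',(750,300),(270,520)),('near-left',(18,252),(25,125))):
    print(n,tri([(t,A(*u)),(s,B(*w))]))
print('spat',onplane((427,300),t,.01),onplane((410,370),t,.01))
E
python3 m.py
```

```text
xl top [ 0.5187 -0.0487  0.1578] 0.5461684000786988 rim [ 0.4839 -0.0405  0.078 ] 0.5292357326117099 handle-rim [ 0.0348 -0.0083  0.0797] yaw -13.335649744798715
l top [0.5167 0.0723 0.1493] 0.5095786132682747 rim [0.4904 0.0753 0.0731] 0.7792709656226862 handle-rim [ 0.0263 -0.003   0.0762] yaw -6.461651849540187
m top [0.5171 0.2917 0.1415] 0.33366908603244383 rim [0.5042 0.3081 0.0676] 0.7044634119017132 handle-rim [ 0.0129 -0.0164  0.0739] yaw -51.78522076955837
s top [0.5022 0.1823 0.1335] 0.3970677174916659 rim [0.499  0.1942 0.061 ] 0.5747874754636086 handle-rim [ 0.0031 -0.0119  0.0725] yaw -75.28962074938255
tray (array([ 0.5084, -0.3736,  0.0046]), np.float64(0.8739074640830324)) [ 0.5054 -0.3708  0.01  ] [ 0.5065 -0.3769  0.01  ]
jar cap (array([ 0.6868, -0.3434,  0.1001]), np.float64(0.3995823928919435)) tin top (array([0.7039, 0.0328, 0.077 ]), np.float64(1.0255816223063334))
far-left (array([0.5763, 0.3681, 0.0619]), np.float64(0.6966114385390938))
far-right (array([ 0.5499, -0.1046,  0.0652]), np.float64(0.8863160934588166))
near-right (array([ 0.4207, -0.0977,  0.044 ]), np.float64(0.7181170576898239))
near-left (array([0.4451, 0.3727, 0.0417]), np.float64(1.0959245527880341))
spat [ 0.3965 -0.2259  0.01  ] [ 0.2364 -0.1836  0.01  ]
```

```bash
cat >> h.py <<'E'
GEO={'xl':(48.5,64),'l':(38.5,58),'m':(28.5,52),'s':(18.5,46)}
M=np.array([[0,1,0],[1,0,0],[0,0,-1.]])
BY=np.radians(-3.2)
def Rc(psi,tilt=10): return (R.from_euler('z',BY)*R.from_euler('y',-tilt,degrees=True)*R.from_euler('z',psi)).as_matrix()
def gripT(o,Rcup,k): # tcp pos+rot for cup origin/orientation
    x,h=GEO[k]; Rt=Rcup@M
    return o+Rcup@np.array([x/1e3,0,(h+50)/1e3])+.0187*Rt[:,2],Rt
def plan(p,Rt,back=0):
    s=manip.sense();R0=R.from_quat(s['tool_rot']).as_matrix();d=(p-back*Rt[:,2])-s['tcp_pos']
    print('t',s['t'],'tcp',s['tcp_pos'],'target',p-back*Rt[:,2],'\n rotvec',R.from_matrix(R0.T@Rt).as_rotvec(),'slide cur axes cm',R0.T@d*100,'slide target axes cm',Rt.T@d*100)
E
cat > fit.py <<'E'
import json,io,contextlib
with contextlib.redirect_stdout(io.StringIO()): from m import *
sb={'xl':(398,330),'l':(301,235),'m':(157,86),'s':(204,175)}
out={}
for k,(a,b,c,d) in D.items():
    x,h=GEO[k]; P=np.array([[x,0,h+70],[x,0,h+26],[0,0,h]])/1e3
    def f(p):
        W=p[:3]+P@Rc(p[3]).T; S=proj(W,s);T=proj(W[[0,2]],t)
        return np.concatenate([(T-[A(*a),A(*c)]).ravel(),(S-[B(*b),B(*sb[k]),B(*d)]).ravel()])
    r=least_squares(f,[.5,.1,.02,-.3]); o=r.x
    fl=None
    print(k,o[:3],'yaw',np.degrees(o[3]),'res px',np.abs(r.fun).max(),'grip',o[:3]+Rc(o[3])@np.array([x/1e3,0,(h+50)/1e3]))
    out[k]=o.tolist()
json.dump(out,open('cups.json','w'))
# expected floor height at cup origin: near bottom edge at z=0
E
python3 fit.py; python3 - <<'E'
import sys;sys.path.insert(0,'.')
from h import *;import json
c=json.load(open('cups.json'))
near=np.array([.4329,.1375]); bx=np.array([np.cos(BY),np.sin(BY)])
for k,o in c.items(): print(k,'floor z expected',(np.dot(np.array(o[:2])-near,bx)+.0078)*np.tan(.1745)+.005/np.cos(.1745))
o=c['xl'];p,Rt=gripT(np.array(o[:3]),Rc(o[3]),'xl');plan(p,Rt,.08)
E
```

```text
xl [ 0.4954 -0.0411  0.0151] yaw -7.766324441077746 res px 1.1398815061087362 grip [ 0.5225 -0.0492  0.1357]
l [0.5013 0.0751 0.0153] yaw -3.35769353207703 res px 1.082138390103836 grip [0.5203 0.0718 0.1283]
m [0.5139 0.307  0.0164] yaw -30.396793815135037 res px 0.8877838412512915 grip [0.5196 0.2923 0.1212]
s [0.5076 0.1932 0.0157] yaw -35.07968782973959 res px 0.7608545379408724 grip [0.5052 0.1827 0.1129]
xl floor z expected 0.0192065448824933
l floor z expected 0.019108832021335488
m floor z expected 0.019044999229582006
s floor z expected 0.01904859075641755
t 0.15 tcp [0.2452 0.5742 0.1969] target [ 0.5119 -0.0486  0.196 ] 
 rotvec [-0.163  -0.0967  1.3548] slide cur axes cm [-48.9939 -46.8006   0.1441] slide target axes cm [-56.14    37.5612   5.3077]
```

```bash
python3 -m creep '[{"slide":[0,0,-1.5],"angular":[-0.0136,-0.0081,0.1129],"claw":1},{"slide":[0,0,-1.5],"angular":[-0.0136,-0.0081,0.1129],"claw":1},{"slide":[0,0,-1.5],"angular":[-0.0136,-0.0081,0.1129],"claw":1},{"slide":[0,0,-1.5],"angular":[-0.0136,-0.0081,0.1129],"claw":1},{"slide":[0,0,-1],"angular":[-0.0136,-0.0081,0.1129],"claw":1},{"slide":[0,0,-1],"angular":[-0.0136,-0.0081,0.1129],"claw":1},{"slide":[0,0,0],"angular":[-0.0136,-0.0081,0.1129],"claw":1},{"slide":[0,0,0],"angular":[-0.0136,-0.0081,0.1129],"claw":1},{"slide":[0,0,0],"angular":[-0.0136,-0.0081,0.1129],"claw":1},{"slide":[0,0,0],"angular":[-0.0136,-0.0081,0.1129],"claw":1}]' 60
python3 -m creep '[{"slide":[0,0,0],"angular":[-0.0136,-0.0081,0.1129],"claw":1},{"slide":[0,0,0],"angular":[-0.0136,-0.0081,0.1129],"claw":1},{"slide":[0,0,0],"angular":[0,0,0],"claw":1}]'
cat > g.py <<'E'
import sys,json
from h import *
k=sys.argv[1];b=float(sys.argv[2]);o=json.load(open('cups.json'))[k];p=np.array(o[:3])+[0,0,.003]
p,Rt=gripT(p,Rc(o[3]),k);plan(p,Rt,b)
E
python3 g.py xl .08
```

```text
t: 0.98
tcp_pos: [0.2428, 0.5731, 0.2773]
tool_rot: [0.694, 0.716, 0.055, 0.051]
force: [-0.5, -0.4, -0.3]
finger_gap: 0.997
gripper_force: 0.0
t: 1.23
tcp_pos: [0.2422, 0.5735, 0.277]
tool_rot: [0.769, 0.633, 0.064, 0.059]
force: [0.2, 0.7, 0.2]
finger_gap: 1.001
gripper_force: 0.0
t 1.2333 tcp [0.2422 0.5735 0.277 ] target [ 0.5119 -0.0486  0.199 ] 
 rotvec [ 0.0006 -0.0003 -0.0011] slide cur axes cm [-56.1593  36.5622  12.9577] slide target axes cm [-56.1955  36.5088  12.9513]
```

```bash
python3 -m creep '[{"slide":[-2.8,1.83,0.4],"angular":[0,0,0],"claw":1},{"slide":[-2.8,1.83,0.4],"angular":[0,0,0],"claw":1},{"slide":[-2.8,1.83,0.4],"angular":[0,0,0],"claw":1},{"slide":[-2.8,1.83,0.4],"angular":[0,0,0],"claw":1},{"slide":[-2.8,1.83,0.4],"angular":[0,0,0],"claw":1},{"slide":[-2.8,1.83,0.4],"angular":[0,0,0],"claw":1},{"slide":[-2.8,1.83,0.4],"angular":[0,0,0],"claw":1},{"slide":[-2.8,1.83,0.4],"angular":[0,0,0],"claw":1},{"slide":[-2.8,1.83,0.4],"angular":[0,0,0],"claw":1},{"slide":[-2.8,1.83,0.4],"angular":[0,0,0],"claw":1}]'
python3 -m creep '[{"slide":[-2.8,1.83,0.4],"angular":[0,0,0],"claw":1},{"slide":[-2.8,1.83,0.4],"angular":[0,0,0],"claw":1},{"slide":[-2.8,1.83,0.4],"angular":[0,0,0],"claw":1},{"slide":[-2.8,1.83,0.4],"angular":[0,0,0],"claw":1},{"slide":[-2.8,1.83,0.4],"angular":[0,0,0],"claw":1},{"slide":[-2.8,1.83,0.4],"angular":[0,0,0],"claw":1},{"slide":[-2.8,1.83,0.4],"angular":[0,0,0],"claw":1},{"slide":[-2.8,1.83,0.4],"angular":[0,0,0],"claw":1},{"slide":[-2.8,1.83,0.4],"angular":[0,0,0],"claw":1},{"slide":[-2.8,1.83,0.4],"angular":[0,0,0],"claw":1},{"slide":[0,0,0],"angular":[0,0,0],"claw":1}]' | head -2
python3 -m creep '[{"slide":[0,0,0],"angular":[0,0,0],"claw":1}]' | head -2
python3 g.py xl .08; python3 - <<'E'
from h import *
s=manip.sense();cv2.imwrite('pics/w1.png',viewer.snapshot('wrist'));c=camT('wrist',s)
import json
for k,o in json.load(open('cups.json')).items():
    x,h=GEO[k];W=np.array(o[:3])+[0,0,.003]+np.array([[x,0,h+70],[x,0,h+50],[0,0,h]])/1e3@Rc(o[3]).T
    print(k,proj(W,c).ravel())
E
```

```text
t: 2.07
tcp_pos: [0.3743, 0.262, 0.2629]
tool_rot: [0.767, 0.635, 0.065, 0.059]
force: [-0.1, -0.3, 0.7]
finger_gap: 1.002
gripper_force: 0.0
t: 2.15
tcp_pos: [0.3756, 0.2589, 0.2626]
t 2.15 tcp [0.3756 0.2589 0.2626] target [ 0.5119 -0.0486  0.199 ] 
 rotvec [ 0.0014  0.0021 -0.0028] slide cur axes cm [-27.7139  17.9644   9.006 ] slide target axes cm [-27.7822  17.9001   8.9231]
xl [521.4258 515.3617 511.8173 496.4941 445.3963 456.5021]
l [503.8417 397.2775 494.4841 383.1493 436.0287 356.1691]
m [473.2067 131.9951 464.1717 131.2474 416.2766 116.7725]
s [464.5927 273.7947 456.8945 265.5846 424.1748 239.9327]invalid input
```

View pics/w1.png

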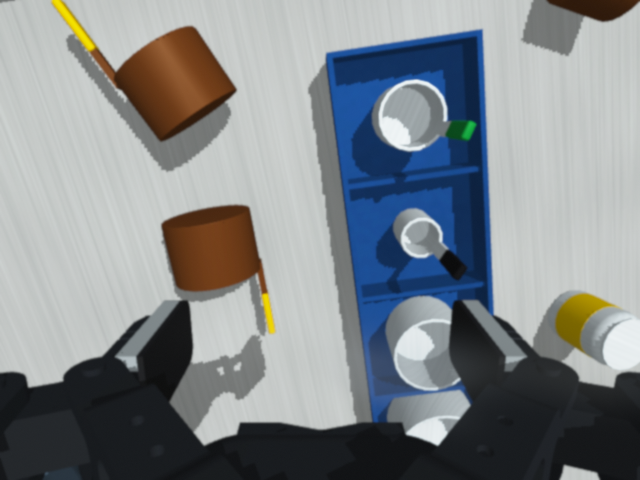

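The wrist view shows M's rim at (410,115) with green sleeve top near (469,129), and S's rim at (419,238) with black top near (457,267). Both sit about 5 px off my prediction. I'll continue and look again above XL and L.

```bash
python3 -m creep '[{"slide":[-2.6,1.7,0.4],"angular":[0,0,0],"claw":1},{"slide":[-2.6,1.7,0.4],"angular":[0,0,0],"claw":1},{"slide":[-2.6,1.7,0.4],"angular":[0,0,0],"claw":1},{"slide":[-2.6,1.7,0.4],"angular":[0,0,0],"claw":1},{"slide":[-2.6,1.7,0.4],"angular":[0,0,0],"claw":1},{"slide":[0,0,0],"angular":[0,0,0],"claw":1},{"slide":[0,0,0],"angular":[0,0,0],"claw":1}]' | head -2
python3 g.py xl .08; python3 - <<'E'
from h import *
s=manip.sense();cv2.imwrite('pics/w2.png',viewer.snapshot('wrist'));c=camT('wrist',s)
import json
for k,o in json.load(open('cups.json')).items():
    x,h=GEO[k];W=np.array(o[:3])+[0,0,.003]+np.array([[x,0,h+70],[x,0,h+50],[0,0,h]])/1e3@Rc(o[3]).T
    print(k,proj(W,c).ravel())
E
```

```text
t: 2.78
tcp_pos: [0.4359, 0.1192, 0.2546]
t 2.7833 tcp [0.4359 0.1192 0.2546] target [ 0.5119 -0.0486  0.199 ] 
 rotvec [ 0.0007 -0.0015 -0.0015] slide cur axes cm [-15.1783   9.5883   6.939 ] slide target axes cm [-15.1826   9.5703   6.9542]
xl [445.151  410.2521 438.2993 394.4045 372.0583 361.5398]
l [418.3642 263.1741 412.5691 254.788  356.7233 240.9027]
m [364.5615 -82.5254 361.4529 -68.3164 320.4686 -56.737 ]
s [367.4195 110.0706 364.4826 110.7427 338.9823 101.5076]
```

View pics/w2.png

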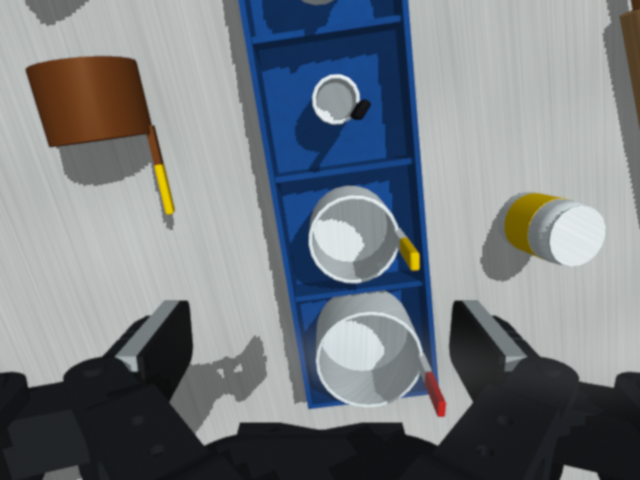

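In the second wrist view, XL's rim is at (369,359) with red top at (441,411), L's rim is at (355,238) with yellow top at (415,262), and S's rim is at (336,99) with black top at (361,109). I'll refit with all the views.

```bash
cat > fit2.py <<'E'
import json,io,contextlib
with contextlib.redirect_stdout(io.StringIO()): from fit import *
s2=manip.sense(); w2=camT('wrist',s2); s1=dict(s2);s1['tcp_pos']=np.array([.3756,.2589,.2626]); w1=camT('wrist',s1)
WO={'xl':[(w2,(441,411),(369,359.5))],'l':[(w2,(415,262),(355,238.5))],'m':[(w1,(469,129),(410,115))],
's':[(w2,(361,109),(336.5,99)),(w1,(457,267),(419,238))]}
for k,(a,b,c,d) in D.items():
    x,h=GEO[k]; P=np.array([[x,0,h+70],[x,0,h+26],[0,0,h]])/1e3
    def f(p):
        W=p[:3]+P@Rc(p[3]).T; S=proj(W,s);T=proj(W[[0,2]],t)
        r=[2*(T-[A(*a),A(*c)]).ravel(),2*(S-[B(*b),B(*sb[k]),B(*d)]).ravel()]
        for cam,u,v in WO[k]: r.append((proj(W[[0,2]],cam)-[u,v]).ravel())
        return np.concatenate(r)
    r=least_squares(f,[.5,.1,.02,-.3]); o=r.x
    print(k,o[:3],'yaw',np.degrees(o[3]),'res',r.fun)
    out[k]=o.tolist()
json.dump(out,open('cups.json','w'))
E
python3 fit2.py; sed -i 's/,.003\]/,.0015]/' g.py; python3 g.py xl .06
```

```text
xl [ 0.4945 -0.0405  0.0151] yaw -9.387503939758247 res [ 1.2796  0.142  -0.119  -0.649  -1.4292  2.9611 -1.7518 -1.3071 -1.7101
 -0.0935  1.9017 -0.9456  1.8564  0.8816]
l [0.501  0.0764 0.0141] yaw -4.421076887715881 res [ 0.3388 -0.224  -0.7285 -1.75   -1.3748  2.1056 -1.9378 -0.6914 -1.7346
  0.717   1.6288  0.0183  0.9474  0.862 ]
m [0.5134 0.309  0.0137] yaw -28.378614578513723 res [-2.2884  0.8958 -0.111  -0.9467 -2.4423  1.4254  0.1754  0.3835 -1.6264
  1.5118  0.2677  0.3255  3.3869  1.0858]
s [0.5066 0.196  0.0119] yaw -35.26296788788392 res [-2.1422  1.3512 -1.     -0.1598 -3.0424  2.5998 -1.6684  1.1594 -2.1643
  1.9931  3.1052 -0.9311  0.3221  0.9346  2.0952  2.5585  1.2037 -1.0349]
t 2.8333 tcp [0.4352 0.1201 0.2546] target [ 0.5142 -0.0495  0.1778] 
 rotvec [ 0.0001 -0.0018  0.0284] slide cur axes cm [-15.3658   9.5264   9.0648] slide target axes cm [-15.0732   9.9597   9.0902]
```

```bash
python3 -m creep '[{"slide":[0,0,0],"angular":[0,0,0.028],"claw":1},{"slide":[-3.01,1.99,0],"angular":[0,0,0],"claw":1},{"slide":[-3.01,1.99,0],"angular":[0,0,0],"claw":1},{"slide":[-3.01,1.99,0],"angular":[0,0,0],"claw":1},{"slide":[-3.01,1.99,0],"angular":[0,0,0],"claw":1},{"slide":[-3.01,1.99,0],"angular":[0,0,0],"claw":1},{"slide":[0,0,3],"angular":[0,0,0],"claw":1},{"slide":[0,0,3],"angular":[0,0,0],"claw":1},{"slide":[0,0,0],"angular":[0,0,0],"claw":1}]' | head -2
python3 g.py xl 0
```

```text
t: 3.58
tcp_pos: [0.506, -0.0469, 0.2036]
t 3.5833 tcp [ 0.506  -0.0469  0.2036] target [ 0.5246 -0.0501  0.1187] 
 rotvec [-0.0097 -0.0033  0.0016] slide cur axes cm [-0.1788  0.4784  8.6763] slide target axes cm [-0.1492  0.3943  8.6811]
```

```bash
python3 -m creep '[{"slide":[0,0.1,3],"angular":[0,0,0],"claw":1},{"slide":[0,0,3],"angular":[0,0,0],"claw":1},{"slide":[0,0,2.8],"angular":[0,0,0],"claw":1},{"slide":[0,0,0],"angular":[0,0,0],"claw":1},{"slide":[0,0,0],"angular":[0,0,0],"claw":1},{"slide":[0,0,0],"angular":[0,0,0],"claw":1}]'
python3 g.py xl 0
python3 - <<'E'
from h import *
cv2.imwrite('pics/w3.png',viewer.snapshot('wrist'))
E
```

```text
t: 4.08
tcp_pos: [0.5261, -0.0494, 0.1235]
tool_rot: [0.777, 0.624, 0.066, 0.059]
force: [0.1, -0.3, -0.8]
finger_gap: 1.002
gripper_force: 0.0
t 4.0833 tcp [ 0.5261 -0.0494  0.1235] target [ 0.5246 -0.0501  0.1187] 
 rotvec [ 0.0029 -0.0016  0.0023] slide cur axes cm [-0.1164 -0.221   0.4432] slide target axes cm [-0.1162 -0.2195  0.444 ]
```

View pics/w3.png

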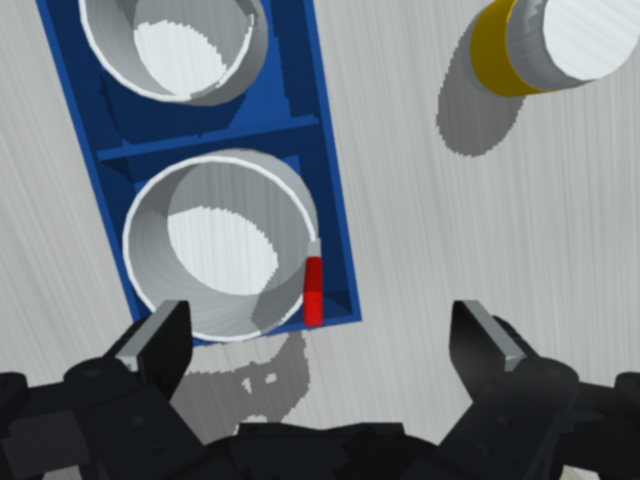

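The red sleeve (313, rows 258–325) lies centred between the open fingers and parallel to the pads. Now I close on it and lift.

```bash
python3 -m creep '[{"slide":[-0.1,-0.2,0.4],"angular":[0,0,0],"claw":1},{"slide":[0,0,0],"angular":[0,0,0],"claw":-1},{"slide":[0,0,0],"angular":[0,0,0],"claw":-1},{"slide":[0,0,0],"angular":[0,0,0],"claw":-1},{"slide":[0,0,0],"angular":[0,0,0],"claw":-1},{"slide":[0,0,0],"angular":[0,0,0],"claw":-1},{"slide":[0,0,0],"angular":[0,0,0],"claw":-1},{"slide":[0,0,0],"angular":[0,0,0],"claw":-1},{"slide":[0,0,0],"angular":[0,0,0],"claw":-1},{"slide":[0,0,0],"angular":[0,0,0],"claw":-1}]' 60
python3 g.py xl 0
```

```text
t: 4.97
tcp_pos: [0.5239, -0.051, 0.1177]
tool_rot: [0.777, 0.623, 0.066, 0.058]
force: [-0.5, 0.0, 3.5]
finger_gap: 0.052
gripper_force: 58.9
t 4.9667 tcp [ 0.5239 -0.051   0.1177] target [ 0.5246 -0.0501  0.1187] 
 rotvec [ 0.0012 -0.0011  0.0003] slide cur axes cm [ 0.1055  0.0579 -0.0901] slide target axes cm [ 0.1054  0.0577 -0.0902]
```

```bash
cat > p.py <<'E'
import sys
from h import *
# k yaw_deg height_above_seat [x y]
k,yaw,hh=sys.argv[1],float(sys.argv[2]),float(sys.argv[3]); xy=[float(v) for v in sys.argv[4:6]] or [.507,-.373]
z={'xl':.004,'l':.009,'m':.014,'s':.019}[k]
p,Rt=gripT(np.array([*xy,z+hh]),R.from_euler('z',yaw,degrees=True).as_matrix(),k);plan(p,Rt)
s=manip.sense();print('force',s['force'],'gap',s['finger_gap'],s['gripper_force'])
E
python3 -m creep '[{"slide":[0,0,-2],"angular":[0,0,0],"claw":-1},{"slide":[0,0,-3],"angular":[0,0,0],"claw":-1},{"slide":[0,0,-3],"angular":[0,0,0],"claw":-1},{"slide":[0,0,-3],"angular":[0,0,0],"claw":-1},{"slide":[0,0,0],"angular":[0,0,0],"claw":-1},{"slide":[0,0,0],"angular":[0,0,0],"claw":-1}]'
python3 p.py xl 0 .06
python3 - <<'E'
from h import *
a=viewer.snapshot('side')[100:340,220:400];cv2.imwrite('pics/s4.png',cv2.resize(a,None,fx=2.5,fy=2.5))
E
```

```text
t: 5.47
tcp_pos: [0.5055, -0.0502, 0.2271]
tool_rot: [0.777, 0.623, 0.067, 0.06]
force: [-0.4, -0.0, -2.0]
finger_gap: 0.053
gripper_force: 59.0
t 5.4667 tcp [ 0.5055 -0.0502  0.2271] target [ 0.5555 -0.373   0.1593] 
 rotvec [ 0.1795 -0.0097 -0.219 ] slide cur axes cm [-30.6272  10.6087   7.8822] slide target axes cm [-32.2757   5.0006   6.7799]
force [-0.3992 -0.0185 -2.0018] gap 0.05348623797036942 58.96053967997432
```

View pics/s4.png

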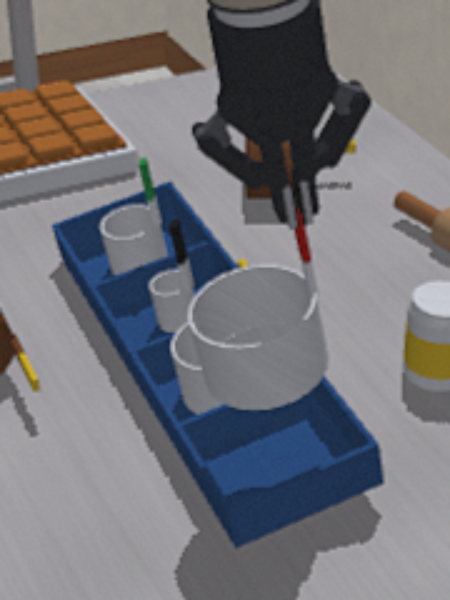

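XL hangs level with the bin tilt in the fingers, held at the red sleeve (crop (303,235)). I'm carrying it to the tray.

```bash
python3 -m creep '[{"slide":[0,0,0],"angular":[0.06,-0.003,-0.073],"claw":-1},{"slide":[0,0,0],"angular":[0.06,-0.003,-0.073],"claw":-1},{"slide":[0,0,0],"angular":[0.06,-0.003,-0.073],"claw":-1},{"slide":[-2.5,0.4,0],"angular":[0,0,0],"claw":-1},{"slide":[-3.5,0.5,0],"angular":[0,0,0],"claw":-1},{"slide":[-3.5,0.5,0],"angular":[0,0,0],"claw":-1},{"slide":[-3.5,0.5,0],"angular":[0,0,0],"claw":-1},{"slide":[-3.5,0.5,0],"angular":[0,0,0],"claw":-1},{"slide":[-3.5,0.5,0],"angular":[0,0,0],"claw":-1},{"slide":[-3.5,0.5,0],"angular":[0,0,0],"claw":-1}]' | head -2
python3 -m creep '[{"slide":[-3.5,0.5,0],"angular":[0,0,0],"claw":-1},{"slide":[-3,0.5,1],"angular":[0,0,0],"claw":-1},{"slide":[-2,0.3,3],"angular":[0,0,0],"claw":-1},{"slide":[0,0,2.7],"angular":[0,0,0],"claw":-1},{"slide":[0,0,0],"angular":[0,0,0],"claw":-1},{"slide":[0,0,0],"angular":[0,0,0],"claw":-1},{"slide":[0,0,0],"angular":[0,0,0],"claw":-1}]'
python3 p.py xl 0 0
```

```text
t: 6.35
tcp_pos: [0.5378, -0.2858, 0.222]
t: 6.93
tcp_pos: [0.5516, -0.3691, 0.1574]
tool_rot: [0.707, 0.707, -0.001, -0.003]
force: [0.8, -1.2, -1.1]
finger_gap: 0.05
gripper_force: 59.1
t 6.9333 tcp [ 0.5516 -0.3691  0.1574] target [ 0.5555 -0.373   0.0993] 
 rotvec [-0.0049 -0.0032  0.0009] slide cur axes cm [-0.4095  0.4198  5.804 ] slide target axes cm [-0.3905  0.3916  5.8073]
force [ 0.7851 -1.1633 -1.1355] gap 0.049918916962152574 59.06659979838878
```

```bash
python3 -m creep '[{"slide":[-0.4,0.4,2.5],"angular":[-0.004,-0.003,0],"claw":-1},{"slide":[0,0,2],"angular":[0,0,0],"claw":-1},{"slide":[0,0,0.6],"angular":[0,0,0],"claw":-1},{"slide":[0,0,0],"angular":[0,0,0],"claw":-1},{"slide":[0,0,0],"angular":[0,0,0],"claw":-1}]'|grep force
for i in 1; do python3 -m creep '[{"slide":[0,0,0.15],"angular":[0,0,0],"claw":-1},{"slide":[0,0,0.15],"angular":[0,0,0],"claw":-1},{"slide":[0,0,0],"angular":[0,0,0],"claw":-1}]'; done
python3 -m creep '[{"slide":[0,0,0.15],"angular":[0,0,0],"claw":-1},{"slide":[0,0,0.15],"angular":[0,0,0],"claw":-1},{"slide":[0,0,0],"angular":[0,0,0],"claw":-1}]'
python3 p.py xl 0 0
```

```text
force: [-0.4, -1.1, -1.7]
gripper_force: 59.0
t: 7.6
tcp_pos: [0.5559, -0.3741, 0.105]
tool_rot: [0.707, 0.707, -0.0, 0.001]
force: [0.1, -0.1, -2.1]
finger_gap: 0.051
gripper_force: 59.0
t: 7.85
tcp_pos: [0.5552, -0.3737, 0.1007]
tool_rot: [0.707, 0.707, -0.0, 0.0]
force: [-0.6, -0.7, -1.9]
finger_gap: 0.053
gripper_force: 59.0
t 7.85 tcp [ 0.5552 -0.3737  0.1007] target [ 0.5555 -0.373   0.0993] 
 rotvec [-0.0004  0.0006  0.0001] slide cur axes cm [0.0705 0.0291 0.1435] slide target axes cm [0.0704 0.029  0.1436]
force [-0.5644 -0.7319 -1.9014] gap 0.05298582243443051 59.0193944144994
```

```bash
python3 -m creep '[{"slide":[0,0,0.1],"angular":[0,0,0],"claw":-1},{"slide":[0,0,0.1],"angular":[0,0,0],"claw":-1},{"slide":[0,0,0],"angular":[0,0,0],"claw":-1}]'|egrep "pos|^force"
python3 -m creep '[{"slide":[0,0,0.1],"angular":[0,0,0],"claw":-1},{"slide":[0,0,0],"angular":[0,0,0],"claw":-1}]'|egrep "pos|^force"
python3 -m creep '[{"slide":[0,0,0.1],"angular":[0,0,0],"claw":-1},{"slide":[0,0,0],"angular":[0,0,0],"claw":-1}]'|egrep "pos|rot|^force"
```

```text
tcp_pos: [0.5555, -0.3739, 0.0989]
force: [0.5, -1.0, -1.2]
tcp_pos: [0.5559, -0.374, 0.0982]
force: [0.5, 0.7, -0.2]
tcp_pos: [0.556, -0.3742, 0.0974]
tool_rot: [0.707, 0.707, -0.0, 0.001]
force: [1.7, -0.5, 0.0]
```

```bash
python3 -m creep '[{"slide":[0,0,0.1],"angular":[0,0,0],"claw":-1},{"slide":[0,0,0],"angular":[0,0,0],"claw":-1}]'|egrep "pos|^force"
python3 -m creep '[{"slide":[0,0,0.1],"angular":[0,0,0],"claw":-1},{"slide":[0,0,0],"angular":[0,0,0],"claw":-1}]'|egrep "pos|rot|^force"
```

```text
tcp_pos: [0.5562, -0.3743, 0.097]
force: [1.6, -0.1, 3.1]
tcp_pos: [0.5563, -0.3743, 0.0969]
tool_rot: [0.707, 0.707, -0.0, 0.002]
force: [1.6, 1.5, 8.5]
```

```bash
python3 -m creep '[{"slide":[0,0,0],"angular":[0,0,0],"claw":0.2},{"slide":[0,0,0],"angular":[0,0,0],"claw":0.2},{"slide":[0,0,0],"angular":[0,0,0],"claw":0.2},{"slide":[0,0,0],"angular":[0,0,0],"claw":0.2},{"slide":[0,0,-2],"angular":[0,0,0],"claw":0.2},{"slide":[0,0,-3],"angular":[0,0,0],"claw":1},{"slide":[0,0,-3],"angular":[0,0,0],"claw":1},{"slide":[0,0,-3],"angular":[0,0,0],"claw":1},{"slide":[0,0,-2],"angular":[0,0,0],"claw":1},{"slide":[0,0,0],"angular":[0,0,0],"claw":1}]'
python3 g.py l .08
```

```text
t: 9.6
tcp_pos: [0.5577, -0.3759, 0.2304]
tool_rot: [0.707, 0.707, -0.0, 0.005]
force: [-0.4, -0.2, 0.7]
finger_gap: 1.001
gripper_force: 0.0
t 9.6 tcp [ 0.5577 -0.3759  0.2304] target [0.5092 0.0729 0.189 ] 
 rotvec [-0.1669  0.0094  0.1337] slide cur axes cm [44.9152 -4.8586  3.7446] slide target axes cm [ 43.7961 -11.3599   2.8028]
```

```bash
python3 -m creep '[{"slide":[0,0,0],"angular":[-0.083,0.005,0.067],"claw":1},{"slide":[2.4,-0.6,0],"angular":[-0.083,0.005,0.067],"claw":1},{"slide":[3.45,-0.9,0],"angular":[0,0,0],"claw":1},{"slide":[3.45,-0.9,0],"angular":[0,0,0],"claw":1},{"slide":[3.45,-0.9,0],"angular":[0,0,0],"claw":1},{"slide":[3.45,-0.9,0],"angular":[0,0,0],"claw":1},{"slide":[3.45,-0.9,0],"angular":[0,0,0],"claw":1},{"slide":[3.45,-0.9,0],"angular":[0,0,0],"claw":1},{"slide":[3.45,-0.9,0],"angular":[0,0,0],"claw":1},{"slide":[3.45,-0.9,0],"angular":[0,0,0],"claw":1}]'|head -2
python3 -m creep '[{"slide":[3.45,-0.9,0],"angular":[0,0,0],"claw":1},{"slide":[3.45,-0.9,0],"angular":[0,0,0],"claw":1},{"slide":[3.45,-0.9,0],"angular":[0,0,0],"claw":1},{"slide":[3.45,-0.9,0],"angular":[0,0,0],"claw":1},{"slide":[0,0,0],"angular":[0,0,0],"claw":1},{"slide":[0,0,0],"angular":[0,0,0],"claw":1},{"slide":[0,0,0],"angular":[0,0,0],"claw":1}]'|head -2
python3 g.py l 0
```

```text
t: 10.43
tcp_pos: [0.5155, -0.0644, 0.217]
t: 11.02
tcp_pos: [0.4997, 0.0752, 0.2144]
t 11.0167 tcp [0.4997 0.0752 0.2144] target [0.5231 0.0722 0.1103] 
 rotvec [-0.0104 -0.006  -0.0007] slide cur axes cm [-0.1981  0.6301 10.6622] slide target axes cm [-0.1341  0.5193 10.6692]
```

```bash
python3 -m creep '[{"slide":[0,0.1,3.5],"angular":[0,0,0],"claw":1},{"slide":[0,0,3.5],"angular":[0,0,0],"claw":1},{"slide":[0,0,2.7],"angular":[0,0,0],"claw":1},{"slide":[0,0,0],"angular":[0,0,0],"claw":1},{"slide":[0,0,0],"angular":[0,0,0],"claw":1},{"slide":[0,0,0],"angular":[0,0,0],"claw":1}]'|head -2
python3 g.py l 0
cat > w.py <<'E'
import sys
from h import *
# check sleeve colour location in wrist view against the projected sleeve
k=sys.argv[1];s=manip.sense();im=viewer.snapshot('wrist').astype(int);c=camT('wrist',s)
b,g,r=im[...,0],im[...,1],im[...,2]
m={'l':(r>150)&(g>120)&(b<70),'m':(g>r+40)&(g>b+40),'s':(r<60)&(g<60)&(b<60)}[k]
m=m.astype(np.uint8);m[330:]=0;m[290:,:200]=0;m[290:,445:]=0
n,l,st,ce=cv2.connectedComponentsWithStats(m)
for i in range(1,n):
    if st[i,4]>60: print('blob',st[i],ce[i])
Rt=R.from_quat(s['tool_rot']).as_matrix();pn=s['tcp_pos']-.0187*Rt[:,2]
print('expected sleeve top/bottom px',proj(np.array([pn-.02*Rt[:,2],pn+.024*Rt[:,2]]),c).ravel())
E
python3 w.py l
```

```text
t: 11.52
tcp_pos: [0.5179, 0.0739, 0.1205]
t 11.5167 tcp [0.5179 0.0739 0.1205] target [0.5231 0.0722 0.1103] 
 rotvec [-0.0079 -0.0062 -0.0034] slide cur axes cm [-0.1202  0.3592  1.097 ] slide target axes cm [-0.1147  0.3502  1.1006]
blob [ 515  196   73   49 1162] [546.6386 209.3442]
blob [ 318  254   19   67 1044] [326.9464 289.1111]
expected sleeve top/bottom px [323.1919 314.432  322.5672 271.5134]
```

```bash
python3 -m creep '[{"slide":[-0.1,0.3,1],"angular":[-0.007,-0.005,0],"claw":1},{"slide":[0,0,0],"angular":[0,0,0],"claw":1},{"slide":[0,0,0],"angular":[0,0,0],"claw":-1},{"slide":[0,0,0],"angular":[0,0,0],"claw":-1},{"slide":[0,0,0],"angular":[0,0,0],"claw":-1},{"slide":[0,0,0],"angular":[0,0,0],"claw":-1},{"slide":[0,0,0],"angular":[0,0,0],"claw":-1},{"slide":[0,0,0],"angular":[0,0,0],"claw":-1},{"slide":[0,0,0],"angular":[0,0,0],"claw":-1},{"slide":[0,0,0],"angular":[0,0,0],"claw":-1}]'
python3 g.py l 0
```

```text
t: 12.4
tcp_pos: [0.5216, 0.0737, 0.1103]
tool_rot: [0.75, 0.656, 0.062, 0.06]
force: [1.0, 0.4, -0.2]
finger_gap: 0.05
gripper_force: 59.0
t 12.4 tcp [0.5216 0.0737 0.1103] target [0.5231 0.0722 0.1103] 
 rotvec [-0.002  -0.0016 -0.0017] slide cur axes cm [-0.1339  0.1636  0.0316] slide target axes cm [-0.1341  0.1633  0.0322]
```

```bash
python3 -m creep '[{"slide":[0,0,-2],"angular":[0,0,0],"claw":-1},{"slide":[0,0,-3.5],"angular":[0,0,0],"claw":-1},{"slide":[0,0,-3.5],"angular":[0,0,0],"claw":-1},{"slide":[0,0,-3.5],"angular":[0,0,0],"claw":-1},{"slide":[0,0,-3.5],"angular":[0,0,0],"claw":-1},{"slide":[0,0,-1],"angular":[0,0,0],"claw":-1},{"slide":[0,0,0],"angular":[0,0,0],"claw":-1},{"slide":[0,0,0],"angular":[0,0,0],"claw":-1}]'
python3 p.py l 90 .16 .5078 -.3743
```

```text
t: 13.07
tcp_pos: [0.4919, 0.075, 0.2777]
tool_rot: [0.75, 0.656, 0.062, 0.06]
force: [0.3, -0.3, -2.5]
finger_gap: 0.053
gripper_force: 58.9
t 13.0667 tcp [0.4919 0.075  0.2777] target [ 0.5078 -0.3358  0.2583] 
 rotvec [ 0.1411  0.1353 -1.7005] slide cur axes cm [-40.5335   6.6923   2.5117] slide target axes cm [ -1.5853 -41.0826   1.9403]
force [ 0.3295 -0.3451 -2.4985] gap 0.05318060678537718 58.90155920871621
```

```bash
python3 -m creep '[{"slide":[0,0,0],"angular":[0.0094,0.009,-0.1134],"claw":-1},{"slide":[0,0,0],"angular":[0.0094,0.009,-0.1134],"claw":-1},{"slide":[0,0,0],"angular":[0.0094,0.009,-0.1134],"claw":-1},{"slide":[0,0,0],"angular":[0.0094,0.009,-0.1134],"claw":-1},{"slide":[0,0,0],"angular":[0.0094,0.009,-0.1134],"claw":-1},{"slide":[0,0,0],"angular":[0.0094,0.009,-0.1134],"claw":-1},{"slide":[0,0,0],"angular":[0.0094,0.009,-0.1134],"claw":-1},{"slide":[0,0,0],"angular":[0.0094,0.009,-0.1134],"claw":-1},{"slide":[0,0,0],"angular":[0.0094,0.009,-0.1134],"claw":-1},{"slide":[0,0,0],"angular":[0.0094,0.009,-0.1134],"claw":-1}]'|head -3
python3 -m creep '[{"slide":[0,0,0],"angular":[0.0094,0.009,-0.1134],"claw":-1},{"slide":[0,0,0],"angular":[0.0094,0.009,-0.1134],"claw":-1},{"slide":[0,0,0],"angular":[0.0094,0.009,-0.1134],"claw":-1},{"slide":[0,0,0],"angular":[0.0094,0.009,-0.1134],"claw":-1},{"slide":[0,0,0],"angular":[0.0094,0.009,-0.1134],"claw":-1},{"slide":[0,0,0],"angular":[0,0,0],"claw":-1}]'|head -3
python3 p.py l 90 .16 .5078 -.3743
```

```text
t: 13.9
tcp_pos: [0.4909, 0.075, 0.2749]
tool_rot: [0.277, 0.96, 0.022, 0.019]
t: 14.4
tcp_pos: [0.4915, 0.0752, 0.2751]
tool_rot: [-0.001, 1.0, 0.0, -0.003]
t 14.4 tcp [0.4915 0.0752 0.2751] target [ 0.5078 -0.3358  0.2583] 
 rotvec [ 0.0003 -0.0052  0.0024] slide cur axes cm [ -1.538  -41.1073   1.6586] slide target axes cm [ -1.6291 -41.103    1.6777]
force [ 1.5054 -0.2822 -1.7731] gap 0.04756198981822003 58.903222567168996
```

```bash
python3 -m creep '[{"slide":[-0.1,-2.5,0],"angular":[0,0,0],"claw":-1},{"slide":[-0.1,-3.5,0.1],"angular":[0,0,0],"claw":-1},{"slide":[-0.1,-3.5,0.1],"angular":[0,0,0],"claw":-1},{"slide":[-0.1,-3.5,0.1],"angular":[0,0,0],"claw":-1},{"slide":[-0.1,-3.5,0.1],"angular":[0,0,0],"claw":-1},{"slide":[-0.1,-3.5,0.1],"angular":[0,0,0],"claw":-1},{"slide":[-0.1,-3.5,0.1],"angular":[0,0,0],"claw":-1},{"slide":[-0.1,-3.5,0.1],"angular":[0,0,0],"claw":-1},{"slide":[-0.1,-3.5,0.1],"angular":[0,0,0],"claw":-1},{"slide":[-0.1,-3.5,0.1],"angular":[0,0,0],"claw":-1}]'|head -2
python3 -m creep '[{"slide":[-0.1,-3.5,0.1],"angular":[0,0,0],"claw":-1},{"slide":[-0.1,-3,0.1],"angular":[0,0,0],"claw":-1},{"slide":[-0.1,-0.6,0.1],"angular":[0,0,0],"claw":-1},{"slide":[-0.1,0,0],"angular":[0,0,0],"claw":-1},{"slide":[0,0,0],"angular":[0,0,0],"claw":-1},{"slide":[0,0,0],"angular":[0,0,0],"claw":-1},{"slide":[0,0,0],"angular":[0,0,0],"claw":-1}]'|head -2
python3 p.py l 90 0 .5078 -.3743
python3 - <<'E'
from h import *
a=viewer.snapshot('side')[200:480,320:560];b=viewer.snapshot('top')[130:330,400:600]
cv2.imwrite('pics/n1.png',np.hstack([cv2.resize(a,(400,467)),cv2.resize(b,(400,400)) if 0 else cv2.copyMakeBorder(cv2.resize(b,(400,400)),0,67,0,0,0)]))
cv2.imwrite('pics/n1s.png',a)
E
```

```text
t: 15.23
tcp_pos: [0.5014, -0.2661, 0.2666]
t: 15.82
tcp_pos: [0.5064, -0.3341, 0.2655]
t 15.8167 tcp [ 0.5064 -0.3341  0.2655] target [ 0.5078 -0.3358  0.0983] 
 rotvec [ 0.0013 -0.0008  0.0014] slide cur axes cm [-0.1508 -0.1935 16.7162] slide target axes cm [-0.1374 -0.1721 16.7165]
force [-0.6367  0.0904 -1.2131] gap 0.0517113315260184 58.98366333916783
```

View pics/n1.png

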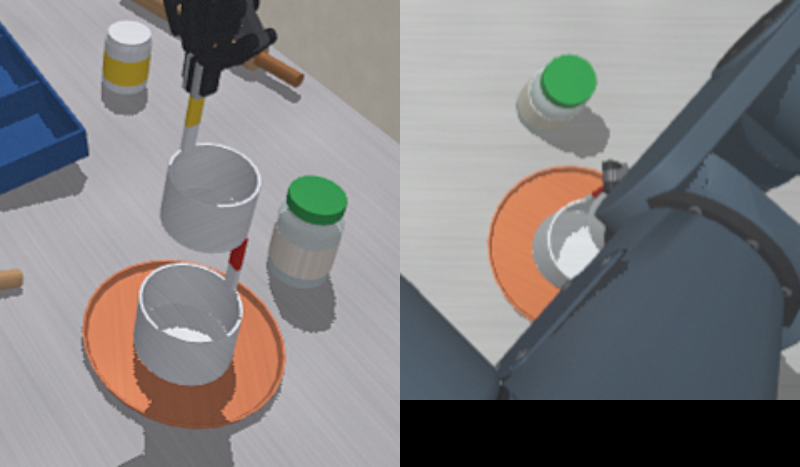

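The picture shows XL standing upright in the tray (rim centre about (191,299) in the left half) and L hanging level above it (rim centre about (211,176)). I'll check both against the model.

```bash
python3 - <<'E'
from h import *
s=camT('side')
print('XL rim px',proj([[.5078,-.3743,.068]],s),'seen',[434.6,379.4])
t=manip.sense();Rt=R.from_quat(t['tool_rot']).as_matrix();Rk=Rt@M.T
o=t['tcp_pos']-.0187*Rt[:,2]-Rk@[.0385,0,.108]
print('L origin',o,'rim px',proj(o+Rk@[0,0,.058],s),'seen',[446.6,305.6])
for n,uv,z in (('XL',(434.6,379.4),.068),('L',(446.6,305.6),o[2]+.058)): print(n,onplane(uv,s,z))
E
python3 -m creep '[{"slide":[-0.1,-0.1,3],"angular":[0,0,0],"claw":-1},{"slide":[0,-0.1,3],"angular":[0,0,0],"claw":-1},{"slide":[0,0,0.5],"angular":[0,0,0],"claw":-1},{"slide":[0,0,0],"angular":[0,0,0],"claw":-1},{"slide":[0,0,0],"angular":[0,0,0],"claw":-1},{"slide":[0,0,0],"angular":[0,0,0],"claw":-1}]'|egrep "pos|rot|^force"
python3 p.py l 90 0 .5078 -.3743
```

```text
XL rim px [[434.1662 380.9373]] seen [434.6, 379.4]
L origin [ 0.5068 -0.373   0.1767] rim px [[448.0137 304.629 ]] seen [446.6, 305.6]
XL [ 0.5103 -0.372   0.068 ]
L [ 0.5037 -0.3738  0.2347]
tcp_pos: [0.5081, -0.3384, 0.2024]
tool_rot: [-0.0, 1.0, -0.001, 0.001]
force: [-0.3, 0.2, -1.7]
t 16.4167 tcp [ 0.5081 -0.3384  0.2024] target [ 0.5078 -0.3358  0.0983] 
 rotvec [-0.0018  0.0013  0.0008] slide cur axes cm [ 0.0471  0.2761 10.4068] slide target axes cm [ 0.0336  0.2578 10.4073]
force [-0.2954  0.2467 -1.6971] gap 0.054247859509292576 62.74773716926575
```

```bash
python3 -m creep '[{"slide":[-0.15,0.2,1],"angular":[0,0,0],"claw":-1},{"slide":[0,0,2.5],"angular":[0,0,0],"claw":-1},{"slide":[0,0,2.5],"angular":[0,0,0],"claw":-1},{"slide":[0,0,2],"angular":[0,0,0],"claw":-1},{"slide":[0,0,1],"angular":[0,0,0],"claw":-1},{"slide":[0,0,0.5],"angular":[0,0,0],"claw":-1},{"slide":[0,0,0],"angular":[0,0,0],"claw":-1},{"slide":[0,0,0],"angular":[0,0,0],"claw":-1}]'|egrep "pos|rot|^force"
python3 -m creep '[{"slide":[0,0,0.2],"angular":[0,0,0],"claw":-1},{"slide":[0,0,0.2],"angular":[0,0,0],"claw":-1},{"slide":[0,0,0],"angular":[0,0,0],"claw":-1}]'|egrep "pos|rot|^force"
python3 -m creep '[{"slide":[0,0,0.1],"angular":[0,0,0],"claw":-1},{"slide":[0,0,0.1],"angular":[0,0,0],"claw":-1},{"slide":[0,0,0],"angular":[0,0,0],"claw":-1}]'|egrep "pos|rot|^force"
python3 p.py l 90 0 .5078 -.3743
```

```text
tcp_pos: [0.5099, -0.3366, 0.1067]
tool_rot: [-0.0, 1.0, -0.001, 0.001]
force: [0.6, 0.3, -1.7]
tcp_pos: [0.5093, -0.3363, 0.1024]
tool_rot: [-0.0, 1.0, -0.0, 0.0]
force: [0.4, 0.3, -0.5]
tcp_pos: [0.509, -0.336, 0.0998]
tool_rot: [-0.0, 1.0, -0.0, 0.0]
force: [0.2, -0.9, -1.1]
t 17.5833 tcp [ 0.509  -0.336   0.0998] target [ 0.5078 -0.3358  0.0983] 
 rotvec [-0.0001  0.0001  0.0003] slide cur axes cm [0.1224 0.0186 0.1512] slide target axes cm [0.1224 0.0185 0.1512]
force [ 0.1629 -0.9068 -1.0949] gap 0.05354984827273108 62.78274893760681
```

```bash
python3 -m creep '[{"slide":[0,0,0.1],"angular":[0,0,0],"claw":-1},{"slide":[0,0,0],"angular":[0,0,0],"claw":-1}]'|egrep "pos|^force"
python3 -m creep '[{"slide":[0,0,0.1],"angular":[0,0,0],"claw":-1},{"slide":[0,0,0],"angular":[0,0,0],"claw":-1}]'|egrep "pos|^force"
python3 -m creep '[{"slide":[0,0,0.1],"angular":[0,0,0],"claw":-1},{"slide":[0,0,0],"angular":[0,0,0],"claw":-1}]'|egrep "pos|^force"
python3 -m creep '[{"slide":[0,0,0.1],"angular":[0,0,0],"claw":-1},{"slide":[0,0,0],"angular":[0,0,0],"claw":-1}]'|egrep "pos|rot|^force"
```

```text
tcp_pos: [0.509, -0.336, 0.0987]
force: [-0.9, -0.0, -1.6]
tcp_pos: [0.509, -0.336, 0.0977]
force: [0.0, 0.1, -1.3]
tcp_pos: [0.5094, -0.336, 0.097]
force: [0.1, 1.3, 0.6]
tcp_pos: [0.51, -0.3361, 0.0967]
tool_rot: [-0.0, 1.0, -0.0, 0.001]
force: [0.9, 1.7, 4.4]
```

```bash
python3 -m creep '[{"slide":[0,0,0],"angular":[0,0,0],"claw":0},{"slide":[0,0,0],"angular":[0,0,0],"claw":0},{"slide":[0,0,0],"angular":[0,0,0],"claw":0},{"slide":[0,0,0],"angular":[0,0,0],"claw":0},{"slide":[0,0,-2],"angular":[0,0,0],"claw":0},{"slide":[0,0,-3],"angular":[0,0,0],"claw":0},{"slide":[0,0,-3],"angular":[0,0,0],"claw":1},{"slide":[0,0,-3],"angular":[0,0,0],"claw":1},{"slide":[0,0,-3],"angular":[0,0,0],"claw":1},{"slide":[0,0,0],"angular":[0,0,0],"claw":1}]'|head -2
python3 g.py m .1
```

```text
t: 19.08
tcp_pos: [0.5121, -0.339, 0.2427]
t 19.0833 tcp [ 0.5121 -0.339   0.2427] target [0.5055 0.2958 0.2   ] 
 rotvec [-0.1746 -0.098   2.1176] slide cur axes cm [ 0.6636 63.5217  3.6525] slide target axes cm [ 53.4173 -34.3995   3.472 ]
```

```bash
python3 -m creep '[{"slide":[0,2.5,0],"angular":[0,0,0],"claw":1},{"slide":[0,3.6,0],"angular":[0,0,0],"claw":1},{"slide":[0,3.6,0],"angular":[0,0,0],"claw":1},{"slide":[0,3.6,0],"angular":[0,0,0],"claw":1},{"slide":[0,3.6,0],"angular":[0,0,0],"claw":1},{"slide":[0,3.6,0],"angular":[0,0,0],"claw":1},{"slide":[0,3.6,0],"angular":[0,0,0],"claw":1},{"slide":[0,3.6,0],"angular":[0,0,0],"claw":1},{"slide":[0,3.6,0],"angular":[0,0,0],"claw":1},{"slide":[0,3.6,0],"angular":[0,0,0],"claw":1}]'|head -2
python3 -m creep '[{"slide":[0,3.6,0],"angular":[0,0,0],"claw":1},{"slide":[0,3.6,0],"angular":[0,0,0],"claw":1},{"slide":[0,3.6,0],"angular":[0,0,0],"claw":1},{"slide":[0,3.6,0],"angular":[0,0,0],"claw":1},{"slide":[0,3.6,0],"angular":[0,0,0],"claw":1},{"slide":[0,3.6,0],"angular":[0,0,0],"claw":1},{"slide":[0,3.6,0],"angular":[0,0,0],"claw":1},{"slide":[0,3.4,0],"angular":[0,0,0],"claw":1}]'|head -2
python3 -m creep '[{"slide":[0,0,0],"angular":[-0.0097,-0.0054,0.1176],"claw":1},{"slide":[0,0,0],"angular":[-0.0097,-0.0054,0.1176],"claw":1},{"slide":[0,0,0],"angular":[-0.0097,-0.0054,0.1176],"claw":1},{"slide":[0,0,0],"angular":[-0.0097,-0.0054,0.1176],"claw":1},{"slide":[0,0,0],"angular":[-0.0097,-0.0054,0.1176],"claw":1},{"slide":[0,0,0],"angular":[-0.0097,-0.0054,0.1176],"claw":1},{"slide":[0,0,0],"angular":[-0.0097,-0.0054,0.1176],"claw":1},{"slide":[0,0,0],"angular":[-0.0097,-0.0054,0.1176],"claw":1},{"slide":[0,0,0],"angular":[-0.0097,-0.0054,0.1176],"claw":1}]'|head -2
python3 -m creep '[{"slide":[0,0,0],"angular":[-0.0097,-0.0054,0.1176],"claw":1},{"slide":[0,0,0],"angular":[-0.0097,-0.0054,0.1176],"claw":1},{"slide":[0,0,0],"angular":[-0.0097,-0.0054,0.1176],"claw":1},{"slide":[0,0,0],"angular":[-0.0097,-0.0054,0.1176],"claw":1},{"slide":[0,0,0],"angular":[-0.0097,-0.0054,0.1176],"claw":1},{"slide":[0,0,0],"angular":[-0.0097,-0.0054,0.1176],"claw":1},{"slide":[0,0,0],"angular":[-0.0097,-0.0054,0.1176],"claw":1},{"slide":[0,0,0],"angular":[-0.0097,-0.0054,0.1176],"claw":1},{"slide":[0,0,0],"angular":[-0.0097,-0.0054,0.1176],"claw":1},{"slide":[0,0,0],"angular":[0,0,0],"claw":1}]'|head -3
python3 g.py m 0
```

```text
t: 19.92
tcp_pos: [0.5083, 0.0146, 0.2354]
t: 20.58
tcp_pos: [0.5082, 0.3008, 0.2352]
t: 21.33
tcp_pos: [0.5085, 0.2986, 0.2351]
t: 22.17
tcp_pos: [0.5082, 0.299, 0.2351]
tool_rot: [0.87, 0.486, 0.071, 0.04]
t 22.1667 tcp [0.5082 0.299  0.2351] target [0.5229 0.2949 0.1016] 
 rotvec [-0.0139 -0.0023 -0.0022] slide cur axes cm [-0.7311 -0.4051 13.4147] slide target axes cm [-0.6987 -0.5936 13.4094]
```

```bash
python3 -m creep '[{"slide":[-0.7,-0.7,3.5],"angular":[-0.008,-0.001,0],"claw":1},{"slide":[0,0,3.5],"angular":[0,0,0],"claw":1},{"slide":[0,0,3.5],"angular":[0,0,0],"claw":1},{"slide":[0,0,2],"angular":[0,0,0],"claw":1},{"slide":[0,0,0],"angular":[0,0,0],"claw":1},{"slide":[0,0,0],"angular":[0,0,0],"claw":1},{"slide":[0,0,0],"angular":[0,0,0],"claw":1}]'|head -2
python3 g.py m 0; python3 w.py m
```

```text
t: 22.75
tcp_pos: [0.5212, 0.2965, 0.112]
t 22.75 tcp [0.5212 0.2965 0.112 ] target [0.5229 0.2949 0.1016] 
 rotvec [-0.0043 -0.0038  0.0002] slide cur axes cm [-0.1481  0.0702  1.0604] slide target axes cm [-0.1441  0.0657  1.0612]
blob [ 313  261   18   67 1073] [321.4436 295.4725]
expected sleeve top/bottom px [322.7647 313.4727 322.2509 270.7608]
```

```bash
python3 -m creep '[{"slide":[-0.25,0.05,0.95],"angular":[-0.004,-0.003,0],"claw":1},{"slide":[0,0,0],"angular":[0,0,0],"claw":1},{"slide":[0,0,0],"angular":[0,0,0],"claw":-1},{"slide":[0,0,0],"angular":[0,0,0],"claw":-1},{"slide":[0,0,0],"angular":[0,0,0],"claw":-1},{"slide":[0,0,0],"angular":[0,0,0],"claw":-1},{"slide":[0,0,0],"angular":[0,0,0],"claw":-1},{"slide":[0,0,0],"angular":[0,0,0],"claw":-1},{"slide":[0,0,0],"angular":[0,0,0],"claw":-1},{"slide":[0,0,0],"angular":[0,0,0],"claw":-1}]'
python3 g.py m 0
python3 -m creep '[{"slide":[0,0,-2],"angular":[0,0,0],"claw":-1},{"slide":[0,0,-3.5],"angular":[0,0,0],"claw":-1},{"slide":[0,0,-3.5],"angular":[0,0,0],"claw":-1},{"slide":[0,0,-3.5],"angular":[0,0,0],"claw":-1},{"slide":[0,0,-3.5],"angular":[0,0,0],"claw":-1},{"slide":[0,0,-1.5],"angular":[0,0,0],"claw":-1},{"slide":[0,0,0],"angular":[0,0,0],"claw":-1},{"slide":[0,0,0],"angular":[0,0,0],"claw":-1}]'
python3 p.py m -90 .16 .509 -.3745
```

```text
t: 23.63
tcp_pos: [0.5213, 0.2939, 0.1016]
tool_rot: [0.87, 0.486, 0.073, 0.046]
force: [-0.2, 0.1, 0.2]
finger_gap: 0.052
gripper_force: 59.3
t 23.6333 tcp [0.5213 0.2939 0.1016] target [0.5229 0.2949 0.1016] 
 rotvec [-0.0011  0.0003 -0.001 ] slide cur axes cm [0.1621 0.0764 0.0237] slide target axes cm [0.1621 0.0766 0.0238]
t: 24.3
tcp_pos: [0.4908, 0.2955, 0.2741]
tool_rot: [0.87, 0.486, 0.073, 0.046]
force: [0.2, -0.1, -1.6]
finger_gap: 0.054
gripper_force: 59.1
t 24.3 tcp [0.4908 0.2955 0.2741] target [ 0.509  -0.403   0.2573] 
 rotvec [ 0.0968 -0.1534  1.0163] slide cur axes cm [-58.7005  37.8417   2.6119] slide target axes cm [ 1.8235 69.8458  1.6774]
force [ 0.2256 -0.0606 -1.5934] gap 0.05442304406544725 59.051801562309265
```

```bash
python3 -m creep '[{"slide":[0,0,0],"angular":[0.0108,-0.017,0.1129],"claw":-1},{"slide":[0,0,0],"angular":[0.0108,-0.017,0.1129],"claw":-1},{"slide":[0,0,0],"angular":[0.0108,-0.017,0.1129],"claw":-1},{"slide":[0,0,0],"angular":[0.0108,-0.017,0.1129],"claw":-1},{"slide":[0,0,0],"angular":[0.0108,-0.017,0.1129],"claw":-1},{"slide":[0,0,0],"angular":[0.0108,-0.017,0.1129],"claw":-1},{"slide":[0,0,0],"angular":[0.0108,-0.017,0.1129],"claw":-1},{"slide":[0,0,0],"angular":[0.0108,-0.017,0.1129],"claw":-1},{"slide":[0,0,0],"angular":[0.0108,-0.017,0.1129],"claw":-1},{"slide":[0,2.5,0],"angular":[0,0,0],"claw":-1}]'|head -3
python3 -m creep '[{"slide":[0.1,3.6,0],"angular":[0,0,0],"claw":-1},{"slide":[0.1,3.6,0],"angular":[0,0,0],"claw":-1},{"slide":[0.1,3.6,0],"angular":[0,0,0],"claw":-1},{"slide":[0.1,3.6,0],"angular":[0,0,0],"claw":-1},{"slide":[0.1,3.6,0],"angular":[0,0,0],"claw":-1},{"slide":[0.1,3.6,0],"angular":[0,0,0],"claw":-1},{"slide":[0.1,3.6,0],"angular":[0,0,0],"claw":-1},{"slide":[0.1,3.6,0],"angular":[0,0,0],"claw":-1},{"slide":[0.1,3.6,0],"angular":[0,0,0],"claw":-1},{"slide":[0.1,3.6,0],"angular":[0,0,0],"claw":-1}]'|head -3
python3 -m creep '[{"slide":[0.1,3.6,0],"angular":[0,0,0],"claw":-1},{"slide":[0.1,3.6,0],"angular":[0,0,0],"claw":-1},{"slide":[0.1,3.6,0],"angular":[0,0,0],"claw":-1},{"slide":[0.1,3.6,0],"angular":[0,0,0],"claw":-1},{"slide":[0.1,3.6,0],"angular":[0,0,0],"claw":-1},{"slide":[0.1,3.6,0],"angular":[0,0,0],"claw":-1},{"slide":[0.1,3.6,0],"angular":[0,0,0],"claw":-1},{"slide":[0.1,3.6,0],"angular":[0,0,0],"claw":-1},{"slide":[0,2,0],"angular":[0,0,0],"claw":-1},{"slide":[0,0,0],"angular":[0,0,0],"claw":-1}]'|head -3
python3 -m creep '[{"slide":[0,0,0],"angular":[0,0,0],"claw":-1},{"slide":[0,0,0],"angular":[0,0,0],"claw":-1}]'|head -3
python3 p.py m -90 0 .5095 -.3746
```

```text
t: 25.13
tcp_pos: [0.4908, 0.2725, 0.2705]
tool_rot: [1.0, -0.001, -0.003, -0.001]
t: 25.97
tcp_pos: [0.4993, -0.0909, 0.2709]
tool_rot: [1.0, -0.0, -0.003, -0.001]
t: 26.8
tcp_pos: [0.5074, -0.4024, 0.2694]
tool_rot: [1.0, -0.002, -0.002, -0.001]
t: 26.97
tcp_pos: [0.5081, -0.3961, 0.2709]
tool_rot: [1.0, -0.0, -0.002, -0.002]
t 26.9667 tcp [ 0.5081 -0.3961  0.2709] target [ 0.5095 -0.4031  0.0973] 
 rotvec [-0.0048  0.004  -0.0002] slide cur axes cm [ 0.2138  0.7857 17.3595] slide target axes cm [ 0.1444  0.7028 17.3638]
force [-0.2749  1.0375 -0.4738] gap 0.052864578169301596 59.066712856292725
```

```bash
python3 -m creep '[{"slide":[0.15,0.7,1],"angular":[-0.003,0.002,0],"claw":-1},{"slide":[0,0,3],"angular":[0,0,0],"claw":-1},{"slide":[0,0,3],"angular":[0,0,0],"claw":-1},{"slide":[0,0,0],"angular":[0,0,0],"claw":-1},{"slide":[0,0,0],"angular":[0,0,0],"claw":-1},{"slide":[0,0,0],"angular":[0,0,0],"claw":-1}]'|egrep "pos|rot|^force"
python3 p.py m -90 0 .5095 -.3746
```

```text
tcp_pos: [0.5115, -0.4047, 0.2047]
tool_rot: [1.0, 0.0, 0.001, 0.002]
force: [0.5, -1.0, -1.8]
t 27.4667 tcp [ 0.5115 -0.4047  0.2047] target [ 0.5095 -0.4031  0.0973] 
 rotvec [ 0.0041 -0.0026  0.001 ] slide cur axes cm [-0.2246 -0.2078 10.7368] slide target axes cm [-0.1967 -0.1637 10.7381]
force [ 0.522  -0.9853 -1.8424] gap 0.054754198815899484 59.070802330970764
```

```bash
python3 -m creep '[{"slide":[-0.2,-0.15,1],"angular":[0.002,-0.002,0],"claw":-1},{"slide":[0,0,1],"angular":[0,0,0],"claw":-1},{"slide":[0,0,0],"angular":[0,0,0],"claw":-1},{"slide":[0,0,2],"angular":[0,0,0],"claw":-1},{"slide":[0,0,2],"angular":[0,0,0],"claw":-1},{"slide":[0,0,0],"angular":[0,0,0],"claw":-1}]'|egrep "pos|rot|^force"
python3 -m creep '[{"slide":[0,0,1.5],"angular":[0,0,0],"claw":-1},{"slide":[0,0,1.5],"angular":[0,0,0],"claw":-1},{"slide":[0,0,0.7],"angular":[0,0,0],"claw":-1},{"slide":[0,0,0],"angular":[0,0,0],"claw":-1},{"slide":[0,0,0],"angular":[0,0,0],"claw":-1}]'|egrep "pos|rot|^force"
python3 p.py m -90 0 .5095 -.3746
```

```text
tcp_pos: [0.5083, -0.4034, 0.1422]
tool_rot: [1.0, -0.0, -0.001, 0.0]
force: [0.2, 0.7, -1.2]
tcp_pos: [0.5085, -0.4032, 0.1067]
tool_rot: [1.0, 0.0, -0.001, 0.0]
force: [0.1, -0.2, -1.2]
t 28.3833 tcp [ 0.5085 -0.4032  0.1067] target [ 0.5095 -0.4031  0.0973] 
 rotvec [0.0003 0.0011 0.0001] slide cur axes cm [ 0.1036 -0.0078  0.9382] slide target axes cm [ 0.1026 -0.0076  0.9383]
force [ 0.089  -0.2476 -1.2304] gap 0.0488612198310396 62.63165794087399
```

```bash
python3 -m creep '[{"slide":[0.05,0,0.3],"angular":[0,0,0],"claw":-1},{"slide":[0,0,0.3],"angular":[0,0,0],"claw":-1},{"slide":[0,0,0.2],"angular":[0,0,0],"claw":-1},{"slide":[0,0,0],"angular":[0,0,0],"claw":-1}]'|egrep "pos|^force"
python3 -m creep '[{"slide":[0,0,0.1],"angular":[0,0,0],"claw":-1},{"slide":[0,0,0],"angular":[0,0,0],"claw":-1}]'|egrep "pos|^force"
python3 -m creep '[{"slide":[0,0,0.1],"angular":[0,0,0],"claw":-1},{"slide":[0,0,0],"angular":[0,0,0],"claw":-1}]'|egrep "pos|^force"
python3 -m creep '[{"slide":[0,0,0.1],"angular":[0,0,0],"claw":-1},{"slide":[0,0,0],"angular":[0,0,0],"claw":-1}]'|egrep "pos|rot|^force"
```

```text
tcp_pos: [0.5089, -0.4032, 0.0985]
force: [0.1, -0.5, -1.8]
tcp_pos: [0.509, -0.4033, 0.0976]
force: [-0.6, -0.0, -1.4]
tcp_pos: [0.509, -0.4033, 0.0966]
force: [0.3, -0.1, -1.0]
tcp_pos: [0.509, -0.4032, 0.0955]
tool_rot: [1.0, 0.0, -0.0, 0.0]
force: [0.3, 0.5, -1.4]
```

```bash
python3 -m creep '[{"slide":[0,0,0.1],"angular":[0,0,0],"claw":-1},{"slide":[0,0,0],"angular":[0,0,0],"claw":-1}]'|egrep "pos|^force"
python3 -m creep '[{"slide":[0,0,0.1],"angular":[0,0,0],"claw":-1},{"slide":[0,0,0],"angular":[0,0,0],"claw":-1}]'|egrep "pos|rot|^force"
```

```text
tcp_pos: [0.5092, -0.4038, 0.095]
force: [-0.7, 0.3, 0.6]
tcp_pos: [0.5095, -0.4045, 0.0947]
tool_rot: [1.0, 0.0, 0.0, 0.002]
force: [-1.2, -1.1, 3.5]
```

```bash
python3 -m creep '[{"slide":[0,0,0],"angular":[0,0,0],"claw":-0.3},{"slide":[0,0,0],"angular":[0,0,0],"claw":-0.3},{"slide":[0,0,0],"angular":[0,0,0],"claw":-0.3},{"slide":[0,0,0],"angular":[0,0,0],"claw":-0.3},{"slide":[0,0,-2],"angular":[0,0,0],"claw":-0.3},{"slide":[0,0,-3],"angular":[0,0,0],"claw":-0.3},{"slide":[0,0,-3],"angular":[0,0,0],"claw":0},{"slide":[0,0,-3],"angular":[0,0,0],"claw":1},{"slide":[0,0,-3],"angular":[0,0,0],"claw":1},{"slide":[0,0,0],"angular":[0,0,0],"claw":1}]'|head -2
python3 g.py s .1
```

```text
t: 30.38
tcp_pos: [0.5121, -0.406, 0.2408]
t 30.3833 tcp [ 0.5121 -0.406   0.2408] target [0.4901 0.1862 0.1907] 
 rotvec [-0.074   0.1547 -0.8962] slide cur axes cm [ -2.2272 -59.2694   4.3801] slide target axes cm [ 44.5435 -39.2049   3.9822]
```

```bash
python3 -m creep '[{"slide":[0,-2.2,0],"angular":[0,0,0],"claw":1},{"slide":[-0.1,-3.6,0],"angular":[0,0,0],"claw":1},{"slide":[-0.1,-3.6,0],"angular":[0,0,0],"claw":1},{"slide":[-0.1,-3.6,0],"angular":[0,0,0],"claw":1},{"slide":[-0.1,-3.6,0],"angular":[0,0,0],"claw":1},{"slide":[-0.1,-3.6,0],"angular":[0,0,0],"claw":1},{"slide":[-0.1,-3.6,0],"angular":[0,0,0],"claw":1},{"slide":[-0.1,-3.6,0],"angular":[0,0,0],"claw":1},{"slide":[-0.1,-3.6,0],"angular":[0,0,0],"claw":1},{"slide":[-0.1,-3.6,0],"angular":[0,0,0],"claw":1}]'|head -2
python3 -m creep '[{"slide":[-0.1,-3.6,0],"angular":[0,0,0],"claw":1},{"slide":[-0.1,-3.6,0],"angular":[0,0,0],"claw":1},{"slide":[-0.1,-3.6,0],"angular":[0,0,0],"claw":1},{"slide":[-0.1,-3.6,0],"angular":[0,0,0],"claw":1},{"slide":[-0.1,-3.6,0],"angular":[0,0,0],"claw":1},{"slide":[-0.1,-3.6,0],"angular":[0,0,0],"claw":1},{"slide":[-0.1,-3,0],"angular":[0,0,0],"claw":1}]'|head -2
python3 -m creep '[{"slide":[0,0,0],"angular":[-0.0093,0.0193,-0.112],"claw":1},{"slide":[0,0,0],"angular":[-0.0093,0.0193,-0.112],"claw":1},{"slide":[0,0,0],"angular":[-0.0093,0.0193,-0.112],"claw":1},{"slide":[0,0,0],"angular":[-0.0093,0.0193,-0.112],"claw":1},{"slide":[0,0,0],"angular":[-0.0093,0.0193,-0.112],"claw":1},{"slide":[0,0,0],"angular":[-0.0093,0.0193,-0.112],"claw":1},{"slide":[0,0,0],"angular":[-0.0093,0.0193,-0.112],"claw":1},{"slide":[0,0,0],"angular":[-0.0093,0.0193,-0.112],"claw":1},{"slide":[0,0,0],"angular":[0,0,0],"claw":1}]'|head -3
python3 g.py s 0
```

```text
t: 31.22
tcp_pos: [0.4994, -0.0552, 0.233]
t: 31.8
tcp_pos: [0.4923, 0.1913, 0.2328]
t: 32.55
tcp_pos: [0.4914, 0.1887, 0.2325]
tool_rot: [0.897, 0.434, 0.073, 0.036]
t 32.55 tcp [0.4914 0.1887 0.2325] target [0.5074 0.1852 0.0922] 
 rotvec [-0.0143  0.      0.    ] slide cur axes cm [-0.6981 -0.3387 14.1011] slide target axes cm [-0.6982 -0.54   14.0949]
```

```bash
python3 -m creep '[{"slide":[-0.7,-0.6,3.5],"angular":[-0.008,0,0],"claw":1},{"slide":[0,0,3.5],"angular":[0,0,0],"claw":1},{"slide":[0,0,3.5],"angular":[0,0,0],"claw":1},{"slide":[0,0,2.6],"angular":[0,0,0],"claw":1},{"slide":[0,0,0],"angular":[0,0,0],"claw":1},{"slide":[0,0,0],"angular":[0,0,0],"claw":1},{"slide":[0,0,0],"angular":[0,0,0],"claw":1}]'|head -2
python3 g.py s 0; python3 w.py s
```

```text
t: 33.13
tcp_pos: [0.5071, 0.1867, 0.1035]
t 33.1333 tcp [0.5071 0.1867 0.1035] target [0.5074 0.1852 0.0922] 
 rotvec [-0.0039 -0.0022 -0.0033] slide cur axes cm [-0.2103 -0.036   1.1218] slide target axes cm [-0.2077 -0.0411  1.1221]
blob [ 312  263   18   67 1066] [320.7402 297.4353]
expected sleeve top/bottom px [322.5578 313.2283 322.0959 270.5683]
```

```bash
python3 -m creep '[{"slide":[-0.3,-0.05,0.9],"angular":[-0.004,-0.002,-0.002],"claw":1},{"slide":[0,0,0],"angular":[0,0,0],"claw":1},{"slide":[0,0,0],"angular":[0,0,0],"claw":-1},{"slide":[0,0,0],"angular":[0,0,0],"claw":-1},{"slide":[0,0,0],"angular":[0,0,0],"claw":-1},{"slide":[0,0,0],"angular":[0,0,0],"claw":-1},{"slide":[0,0,0],"angular":[0,0,0],"claw":-1},{"slide":[0,0,0],"angular":[0,0,0],"claw":-1},{"slide":[0,0,0],"angular":[0,0,0],"claw":-1},{"slide":[0,0,0],"angular":[0,0,0],"claw":-1}]'
python3 g.py s 0
python3 -m creep '[{"slide":[0,0,-2],"angular":[0,0,0],"claw":-1},{"slide":[0,0,-3.5],"angular":[0,0,0],"claw":-1},{"slide":[0,0,-3.5],"angular":[0,0,0],"claw":-1},{"slide":[0,0,-3.5],"angular":[0,0,0],"claw":-1},{"slide":[0,0,-3.5],"angular":[0,0,0],"claw":-1},{"slide":[0,0,-1.5],"angular":[0,0,0],"claw":-1},{"slide":[0,0,0],"angular":[0,0,0],"claw":-1},{"slide":[0,0,0],"angular":[0,0,0],"claw":-1}]'
python3 p.py s -179 .16 .509 -.375; python3 -c "from h import *;print(manip.sense()['q'])"
```

```text
t: 34.02
tcp_pos: [0.506, 0.1845, 0.0935]
tool_rot: [0.897, 0.433, 0.076, 0.042]
force: [-0.6, 0.3, 0.5]
finger_gap: 0.053
gripper_force: 59.4
t 34.0167 tcp [0.506  0.1845 0.0935] target [0.5074 0.1852 0.0922] 
 rotvec [-0.0003  0.0002 -0.0001] slide cur axes cm [0.1365 0.0446 0.1564] slide target axes cm [0.1364 0.0446 0.1564]
t: 34.68
tcp_pos: [0.4752, 0.1861, 0.2658]
tool_rot: [0.897, 0.433, 0.076, 0.042]
force: [0.7, 0.4, -1.8]
finger_gap: 0.051
gripper_force: 59.1
t 34.6833 tcp [0.4752 0.1861 0.2658] target [ 0.4905 -0.3753  0.2563] 
 rotvec [-0.0607 -0.2185  2.4451] slide cur axes cm [-43.1448  35.9286   1.7484] slide target axes cm [56.1621 -0.555   0.9545]
force [ 0.6689  0.449  -1.8083] gap 0.05055884061277457 59.13523614406586
[ 0.1809  0.2198  1.7484 -0.0482  1.0045  0.8746]
```

```bash
python3 -m creep '[{"slide":[-2.2,1.8,0],"angular":[0,0,0],"claw":-1},{"slide":[-2.75,2.29,0.1],"angular":[0,0,0],"claw":-1},{"slide":[-2.75,2.29,0.1],"angular":[0,0,0],"claw":-1},{"slide":[-2.75,2.29,0.1],"angular":[0,0,0],"claw":-1},{"slide":[-2.75,2.29,0.1],"angular":[0,0,0],"claw":-1},{"slide":[-2.75,2.29,0.1],"angular":[0,0,0],"claw":-1},{"slide":[-2.75,2.29,0.1],"angular":[0,0,0],"claw":-1},{"slide":[-2.75,2.29,0.1],"angular":[0,0,0],"claw":-1},{"slide":[-2.75,2.29,0.1],"angular":[0,0,0],"claw":-1},{"slide":[-2.75,2.29,0.1],"angular":[0,0,0],"claw":-1}]'|head -2
python3 -m creep '[{"slide":[-2.75,2.29,0.1],"angular":[0,0,0],"claw":-1},{"slide":[-2.75,2.29,0.1],"angular":[0,0,0],"claw":-1},{"slide":[-2.75,2.29,0.1],"angular":[0,0,0],"claw":-1},{"slide":[-2.75,2.29,0.1],"angular":[0,0,0],"claw":-1},{"slide":[-2.75,2.29,0.1],"angular":[0,0,0],"claw":-1},{"slide":[-2.4,2,0.1],"angular":[0,0,0],"claw":-1},{"slide":[0,0,0],"angular":[0,0,0],"claw":-1}]'|head -2
python3 -m creep '[{"slide":[0,0,0],"angular":[-0.0029,-0.0104,0.1164],"claw":-1},{"slide":[0,0,0],"angular":[-0.0029,-0.0104,0.1164],"claw":-1},{"slide":[0,0,0],"angular":[-0.0029,-0.0104,0.1164],"claw":-1},{"slide":[0,0,0],"angular":[-0.0029,-0.0104,0.1164],"claw":-1},{"slide":[0,0,0],"angular":[-0.0029,-0.0104,0.1164],"claw":-1},{"slide":[0,0,0],"angular":[-0.0029,-0.0104,0.1164],"claw":-1},{"slide":[0,0,0],"angular":[-0.0029,-0.0104,0.1164],"claw":-1},{"slide":[0,0,0],"angular":[-0.0029,-0.0104,0.1164],"claw":-1},{"slide":[0,0,0],"angular":[-0.0029,-0.0104,0.1164],"claw":-1},{"slide":[0,0,0],"angular":[-0.0029,-0.0104,0.1164],"claw":-1}]'|head -2
python3 p.py s -179 .16 .509 -.375; python3 -c "from h import *;print(manip.sense()['q'])"
```

```text
t: 35.52
tcp_pos: [0.4826, -0.1655, 0.2586]
t: 36.1
tcp_pos: [0.4892, -0.3813, 0.2551]
t: 36.93
tcp_pos: [0.4889, -0.3729, 0.2551]
t 36.9333 tcp [ 0.4889 -0.3729  0.2551] target [ 0.4905 -0.3753  0.2563] 
 rotvec [-0.0305 -0.1069  1.2754] slide cur axes cm [ 0.2337  0.1947 -0.0877] slide target axes cm [ 0.2477 -0.1588 -0.117 ]
force [ 0.1551  0.5112 -0.7242] gap 0.05414020839220802 59.134182929992676
[-0.8448  0.4077  1.4794  0.0234  1.1531  0.9943]
```

```bash
python3 -m creep '[{"slide":[0,0,0],"angular":[-0.0028,-0.0097,0.1159],"claw":-1},{"slide":[0,0,0],"angular":[-0.0028,-0.0097,0.1159],"claw":-1},{"slide":[0,0,0],"angular":[-0.0028,-0.0097,0.1159],"claw":-1},{"slide":[0,0,0],"angular":[-0.0028,-0.0097,0.1159],"claw":-1},{"slide":[0,0,0],"angular":[-0.0028,-0.0097,0.1159],"claw":-1},{"slide":[0,0,0],"angular":[-0.0028,-0.0097,0.1159],"claw":-1},{"slide":[0,0,0],"angular":[-0.0028,-0.0097,0.1159],"claw":-1},{"slide":[0,0,0],"angular":[-0.0028,-0.0097,0.1159],"claw":-1},{"slide":[0,0,0],"angular":[-0.0028,-0.0097,0.1159],"claw":-1},{"slide":[0,0,0],"angular":[-0.0028,-0.0097,0.1159],"claw":-1}]'|head -2
python3 -m creep '[{"slide":[0,0,0],"angular":[-0.0028,-0.0097,0.1159],"claw":-1},{"slide":[0,0,0],"angular":[0,0,0],"claw":-1},{"slide":[0,0,0],"angular":[0,0,0],"claw":-1}]'|head -2
python3 p.py s -179 0 .509 -.375; python3 -c "from h import *;print(manip.sense()['q'])"
```

```text
t: 37.77
tcp_pos: [0.489, -0.373, 0.2551]
t: 38.02
tcp_pos: [0.4892, -0.3736, 0.256]
t 38.0167 tcp [ 0.4892 -0.3736  0.256 ] target [ 0.4905 -0.3753  0.0963] 
 rotvec [-0.0011 -0.0022  0.009 ] slide cur axes cm [ 0.1403 -0.1046 15.9714] slide target axes cm [ 0.1746 -0.124  15.9709]
force [ 0.437   0.356  -1.9325] gap 0.055860625057179196 59.146665930747986
[-0.8332  0.4553  1.3897 -0.0006  1.2942  2.2822]
```

```bash
python3 -m creep '[{"slide":[0.15,-0.1,1],"angular":[0,-0.001,0.008],"claw":-1},{"slide":[0,0,3],"angular":[0,0,0],"claw":-1},{"slide":[0,0,3],"angular":[0,0,0],"claw":-1},{"slide":[0,0,1],"angular":[0,0,0],"claw":-1},{"slide":[0,0,0],"angular":[0,0,0],"claw":-1},{"slide":[0,0,0],"angular":[0,0,0],"claw":-1},{"slide":[0,0,0],"angular":[0,0,0],"claw":-1}]'|egrep "pos|rot|^force"
python3 p.py s -179 0 .509 -.375
```

```text
tcp_pos: [0.4924, -0.3773, 0.18]
tool_rot: [0.713, -0.701, 0.005, 0.0]
force: [-0.4, -1.2, -0.6]
t 38.6 tcp [ 0.4924 -0.3773  0.18  ] target [ 0.4905 -0.3753  0.0963] 
 rotvec [-0.0062 -0.0069 -0.0014] slide cur axes cm [-0.2596  0.2351  8.3684] slide target axes cm [-0.2024  0.1827  8.3713]
force [-0.4472 -1.2374 -0.624 ] gap 0.04883052459913031 59.14366364479065
```

```bash
python3 -m creep '[{"slide":[-0.15,0.15,1],"angular":[-0.003,-0.003,0],"claw":-1},{"slide":[0,0,1],"angular":[0,0,0],"claw":-1},{"slide":[0,0,0],"angular":[0,0,0],"claw":-1},{"slide":[0,0,0],"angular":[0,0,0],"claw":-1}]'|egrep "pos|rot|^force"
python3 p.py s -179 0 .509 -.375
python3 -m creep '[{"slide":[0,0,1.5],"angular":[0,0,0],"claw":-1},{"slide":[0,0,1.5],"angular":[0,0,0],"claw":-1},{"slide":[0,0,1.5],"angular":[0,0,0],"claw":-1},{"slide":[0,0,1],"angular":[0,0,0],"claw":-1},{"slide":[0,0,0],"angular":[0,0,0],"claw":-1},{"slide":[0,0,0],"angular":[0,0,0],"claw":-1}]'|egrep "pos|rot|^force"
python3 p.py s -179 0 .509 -.375
```

```text
tcp_pos: [0.4895, -0.3744, 0.1579]
tool_rot: [0.713, -0.702, 0.0, 0.0]
force: [1.0, 0.0, -0.3]
t 38.9333 tcp [ 0.4895 -0.3744  0.1579] target [ 0.4905 -0.3753  0.0963] 
 rotvec [-0.0001 -0.0004 -0.0017] slide cur axes cm [ 0.0888 -0.0978  6.1648] slide target axes cm [ 0.0912 -0.0985  6.1648]
force [ 1.0076  0.0017 -0.3084] gap 0.051678646918068005 59.13340151309967
tcp_pos: [0.49, -0.3749, 0.1034]
tool_rot: [0.713, -0.702, 0.001, 0.0]
force: [-0.6, -0.3, -0.6]
t 39.4333 tcp [ 0.49   -0.3749  0.1034] target [ 0.4905 -0.3753  0.0963] 
 rotvec [-0.0007 -0.001  -0.0018] slide cur axes cm [ 0.0376 -0.051   0.7101] slide target axes cm [ 0.0384 -0.0515  0.71  ]
force [-0.5752 -0.3372 -0.6425] gap 0.054816106432857885 59.13329243659973
```

```bash
python3 -m creep '[{"slide":[0,0,0.3],"angular":[0,0,0],"claw":-1},{"slide":[0,0,0.3],"angular":[0,0,0],"claw":-1},{"slide":[0,0,0],"angular":[0,0,0],"claw":-1}]'|egrep "pos|^force"
python3 -m creep '[{"slide":[0,0,0.1],"angular":[0,0,0],"claw":-1},{"slide":[0,0,0],"angular":[0,0,0],"claw":-1}]'|egrep "pos|^force"
python3 -m creep '[{"slide":[0,0,0.1],"angular":[0,0,0],"claw":-1},{"slide":[0,0,0],"angular":[0,0,0],"claw":-1}]'|egrep "pos|^force"
python3 -m creep '[{"slide":[0,0,0.1],"angular":[0,0,0],"claw":-1},{"slide":[0,0,0],"angular":[0,0,0],"claw":-1}]'|egrep "pos|rot|^force"
```

```text
tcp_pos: [0.4902, -0.3752, 0.0978]
force: [0.2, 0.1, -1.3]
tcp_pos: [0.4902, -0.3751, 0.0969]
force: [-0.9, 0.2, -1.2]
tcp_pos: [0.4901, -0.3751, 0.0957]
force: [-0.3, -0.0, -0.7]
tcp_pos: [0.49, -0.375, 0.0945]
tool_rot: [0.713, -0.702, 0.001, 0.0]
force: [-0.2, 0.2, -1.2]
```

```bash
python3 -m creep '[{"slide":[0,0,0.1],"angular":[0,0,0],"claw":-1},{"slide":[0,0,0],"angular":[0,0,0],"claw":-1}]'|egrep "pos|^force"
python3 -m creep '[{"slide":[0,0,0.1],"angular":[0,0,0],"claw":-1},{"slide":[0,0,0],"angular":[0,0,0],"claw":-1}]'|egrep "pos|rot|^force"
```

```text
tcp_pos: [0.4901, -0.3752, 0.0937]
force: [-0.4, 1.0, -0.4]
tcp_pos: [0.4901, -0.3757, 0.0936]
tool_rot: [0.713, -0.701, 0.002, 0.001]
force: [-1.5, -0.5, 3.6]
```

```bash
python3 -m creep '[{"slide":[0,0,0],"angular":[0,0,0],"claw":-0.3},{"slide":[0,0,0],"angular":[0,0,0],"claw":-0.3},{"slide":[0,0,0],"angular":[0,0,0],"claw":-0.3},{"slide":[0,0,0],"angular":[0,0,0],"claw":-0.3},{"slide":[0,0,-2],"angular":[0,0,0],"claw":-0.3},{"slide":[0,0,-3],"angular":[0,0,0],"claw":-0.3},{"slide":[0,0,-3.5],"angular":[0,0,0],"claw":-0.3},{"slide":[0,0,-3.5],"angular":[0,0,0],"claw":-0.3},{"slide":[0,0,-3.5],"angular":[0,0,0],"claw":-0.3},{"slide":[0,0,0],"angular":[0,0,0],"claw":-0.3}]'
python3 -m creep '[{"slide":[3.5,0,0],"angular":[0,0,0],"claw":-0.3},{"slide":[3.5,0,0],"angular":[0,0,0],"claw":-0.3},{"slide":[3.5,0,0],"angular":[0,0,0],"claw":-0.3},{"slide":[3.5,0,0],"angular":[0,0,0],"claw":-0.3},{"slide":[3.5,0,0],"angular":[0,0,0],"claw":-0.3},{"slide":[3.5,0,0],"angular":[0,0,0],"claw":-0.3},{"slide":[3.5,0,0],"angular":[0,0,0],"claw":-0.3},{"slide":[3.5,0,0],"angular":[0,0,0],"claw":-0.3},{"slide":[0,0,0],"angular":[0,0,0],"claw":-0.3},{"slide":[0,0,0],"angular":[0,0,0],"claw":-0.3}]'
python3 - <<'E'
from h import *
a=viewer.snapshot('side')[270:480,340:540];b=viewer.snapshot('top')[200:310,430:540]
cv2.imwrite('pics/end.png',np.hstack([cv2.resize(a,(400,420),interpolation=cv2.INTER_CUBIC),cv2.resize(b,(400,420),interpolation=cv2.INTER_CUBIC)]))
E
```

```text
t: 41.35
tcp_pos: [0.4934, -0.3783, 0.2558]
tool_rot: [0.713, -0.701, 0.009, 0.0]
force: [1.1, -1.7, 0.1]
finger_gap: 0.352
gripper_force: 0.0
t: 42.18
tcp_pos: [0.493, -0.6563, 0.2451]
tool_rot: [0.712, -0.702, -0.0, -0.0]
force: [1.1, 0.1, 1.0]
finger_gap: 0.352
gripper_force: 0.0
```

View pics/end.png

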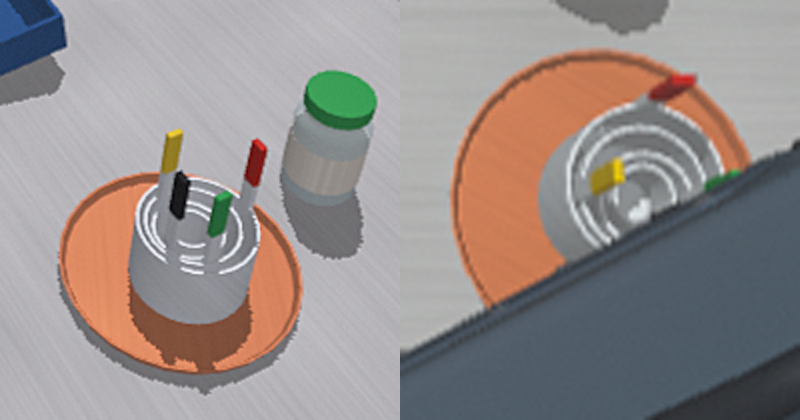

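All four cups are nested concentrically with level rims (side half: rims around (195,230)), the handles are spread apart, and the stack sits near the tray centre (180,272). The jar has not moved, so I'm handing in.

```bash
python3 -c "
from station import ticket
print(ticket.sign_off())"
```

```text
the job is handed in; nothing more can be done
None
```

I nested all four cups upright in size order in the middle of the copper tray, lowering each until it touched down before letting go, and handed the job in at about 42 s on the robot's clock; no verdict came back.

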